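Assemble the tower model and screw on its finial

ROBOT

A 6-joint arm with a two-finger parallel gripper is mounted at the origin on the work surface. World frame = base frame: x ahead of the robot, y to its left, z up, the work surface at z = 0. Lengths are in m, angles in rad, forces in N, time in s.
With the tool pointing down it reaches from about 0.25 to 0.775 m from the base axis. Payload 8.9 kg.
Tool frame: the origin (TCP) lies at the very end of the fingers, on their centre line; the grasp point (between the pads) lies 19 mm behind it (r.hold_point_z is the distance from the TCP to the grasp point, in m); z points along the fingers, y is the direction in which the jaws open and shut (so a half turn about z gives the same grasp; the last joint's range is limited). The gripper opens to 85 mm and grips with 20 to 120 N. Pads are 22 mm wide; open, the fingers measure 114 mm over their backs; the gripper's body (76 mm by 85 mm) begins 54 mm behind the grasp point. The pads swing forward as they close: fully open they stand 13 mm farther back than shut.
Start: joints at [1.001, 0.291, -0.153, 1.127, 0, 1.431], TCP at [0.219, 0.477, 0.231] pointing down, gripper open.
Joint ranges: [-2.52, 2.52], [-0.91, 1.74], [-1.3, 1.37], [-1.96, 2.02], [-1.52, 1.47], [-3.14, 3.14]. Speed limits (rad/s): [2.22, 2.22, 2.79, 3.14, 3.14, 3.14].

INTERFACE

Orientations are given as a unit quaternion [w, x, y, z].
In Python, from bench import telemetry, imaging, workorder, finder, r gives the robot as it stands. The module is installed in compiled form; this text tells all that it offers.
- The arm moves only by the tool send_rows, never from a script. Its argument "motion" is a list of rows, each an object of numbers: "claw": the closure, from 0 (fully open) to 1 (shut); "dx", "dy", "dz": the shift along the tool's x, y, z as a fraction of full scale; "rx", "ry", "rz": the turn, a rotation vector about the tool's x, y, z as a fraction of full scale. In form: [{"claw": .., "dx": .., "dy": .., "dz": .., "rx": .., "ry": .., "rz": ..}, ...]. A call has 1 to 20 rows; each row is the pose to reach, as a shift and turn from the pose commanded when the call began, along the tool's axes at that moment, turning the shorter way round; what a row does not reach only later rows make up. Full scale, the value 1, is 50 cm for a shift and pi rad for a turn. A row lasts 1/12 s, in which the tool goes at most 41.7 mm and 7.16 degrees, less where a joint would pass 70% of its speed; a pose out of reach is approached as far as the arm can. A call with a number of a shift or a turn outside -1 to 1 is refused whole. A call with a gripper value outside its range is refused whole. The fingers move at their own pace and stop on an object; the grip force is fixed at half the most. Time passes only in rows, so rows that repeat a pose let the fingers close. It gives the time, the measured TCP pose, the force and the opening at its end, in the units of the state.
- telemetry.get_obs(): the state, without advancing time (a new reading comes with each control period).
- imaging.capture(name): name is "scene" or "top" or "wrist"; returns a dict with "frame" (420x560x3 uint8, red, green, blue), "mtx" (3x3 intrinsics, pixels), "extrinsics" (4x4, takes a point from camera to world coordinates). Camera axes: x right, y up, looking along -z (the intrinsics and any distortion apply to the point x, -y, -z); pixel columns grow to the right and rows downward; lengths in m; the calibration is good to about 2 mm. A picture is of the moment at which its call begins. There is no depth.
- workorder.close_job(): hands the job in, once; it reports no verdict.
Trained networks look in the newest picture that a camera, given by its name, has taken for a name from the list of things; names that differ only in an ending like _2 or _b are one class to them, and where a whole thing is asked for, a point or a joint stands for the part that bears it (a point fixed in the world has none). Each returns a list of dicts, best first, with "confidence" (0 to 1); they miss things now and then, are a little off and sometimes report something else, mostly with a low value. They report only what shows in the picture. A call takes as long as a camera call. They do not tell look-alikes from the thing itself.
- finder.boxes_of(camera, name): "position" ([column, row] in pixels, amid what is visible of it).
- finder.place_of(camera, name): "position" ([column, row] in pixels: a listed point, or the origin of a listed thing).
The state is a dict: "time_s": time; "joints": joint angles; "joint_velocities": joint speeds; "effort": joint torques, N m; "ee_pos": TCP position; "tool_rot": TCP orientation; "wrist_force": force on the tool from outside, world axes, zero at the start; "moment": the same for the moment, N m; "gripper_width": opening from 0.0 (shut) to 1.0 (fully open).
Only numpy, scipy, OpenCV 4.12 (cv2) and the standard library are available. Lean on these libraries where they do the work, as an engineer would, in place of code of your own. Each camera call takes 0.05 s, during which the arm holds its last target. There are 200 camera calls.

TASK

Put the model tower together: thread the loose white square tiers onto the steel rod, the widest at the bottom and each next one smaller, all lying flat and fully home. Only then set the hexagonal wooden finial upright on the rod, turn it back anticlockwise until it drops into the thread start, and run it in clockwise, level, until it is fully home. Leave the finished tower free-standing and the jars, pots and other things on the table where they are.

Things in the scene. Friction and masses are not known exactly. Their poses are not given: they have to be found in the camera images.
- stand: Fixed stand: round dark steel foot (diameter 110 mm, 10 mm thick), upright steel rod in its middle. Origin on the rod's axis at table level, z up. Above the foot's top: plain rod of diameter 30 mm to 42 mm (up to 4 tiers stack here), coarse three-start right-hand thread of diameter 30 mm to 60 mm, guide pin of diameter 20 mm to 70 mm (last 3.5 mm tapered).
- rod_foot (a point): Point on the rod's axis on the top of the foot (10 mm above the table), axes as the stand's; the lowest tier comes to rest here. Heights given as 'above the foot' count from here.
- thread_top (a point): Point on the rod's axis level with the thread's flat top face, 60 mm above the foot. Seen from above, angles anticlockwise from the stand's x axis, all repeating after 120 deg: top face from 0 to 81 deg, open gap (thread start) 81 to 115, tooth 115 to 120, 3.5 mm higher. A lug sliding anticlockwise reaches the gap and stops at the tooth; clockwise, a tooth bars it.
- thread_start (a point): Middle of the floor of one gap: 47 mm above the foot, 12.5 mm from the axis, at 98 deg in the stand's frame (the other two 120 deg apart). From here the groove, 8 mm high, runs clockwise under the thread: level to 81 deg, ramp down to 42 mm above the foot at 22 deg, then level to the end stop at 0 deg.
- tier68_mid (a point): Centre of the widest white square tier: 68 x 68 mm, 10 mm thick, with a round through hole of diameter 34 mm in the middle; sides along its x and y axes, z up. Loose, lies flat. Three or all four tiers are present; a missing one is None.
- tier60_mid (a point): Centre of the tier of 60 x 60 mm, otherwise the same (10 mm thick, hole of diameter 34 mm).
- tier52_mid (a point): Centre of the tier of 52 x 52 mm, otherwise the same (10 mm thick, hole of diameter 34 mm).
- tier44_mid (a point): Centre of the tier of 44 x 44 mm, otherwise the same (10 mm thick, hole of diameter 34 mm).
- finial_mid (a point): Centre, half-way up, of the loose wooden finial: hexagonal cap, 42 mm across flats (facing 0, 60, 120 .. deg in its own frame), 37 mm high, about 80 g, mouth down, z up. Bore 32.8 mm wide, closed from 31 mm above the lower edge. Three dark ridges on top, 3 mm high, lie over the three lugs (one on its x axis). It turns and slides on the rod with little effort.
- finial_lug (a point): Underside centre of one of the three brass lugs in the finial's mouth, on its +x axis, 12.5 mm from the centre, level with the lower edge; the others 120 deg apart. Each 4 mm high, 20 deg wide. Lower edge above the foot: 60 mm resting on the thread's top face, 47 dropped into the start (lug at 91 to 105 deg), 42 fully home (lug at 10 to 12 deg), sinking 4.9 mm per rad from 71 to 12 deg.
- jar_tall: Bystander: glass jar, diameter 64 mm, 100 mm high; origin under its centre.
- jar_red: Bystander: red-brown jar, diameter 52 mm, 75 mm high; origin under its centre.
- tin: Bystander: tin, diameter 74 mm, 90 mm high; origin under its centre.
- bowl: Bystander: white bowl, diameter 90 mm, 45 mm high; origin under its centre.
- pan: Bystander: small red-brown colour pan, diameter 36 mm, 26 mm high, stands among the tiers; origin under its centre.
- wax: Bystander: short cork-coloured cylinder, diameter 32 mm, 30 mm high, stands among the tiers; origin under its centre.
- cast: Bystander: turned plaster piece, diameter 70 mm, 95 mm high; origin under its centre.
Things that resemble listed ones, but are neither listed nor needed, are in the scene too. What is shaped like the part that bears tier44_mid but black is not meant.

How it is judged:
By the outcome, as a careful person would: the job done as asked, in the order asked, and still so for the second after the job is handed in, with the robot touching nothing.
Of tier68, tier60, tier52, tier44 only 3 to 4 are there at a start; the rules pass over those that are not, and their reading is None.
At some moment in a run one of tier68, tier60, tier52, tier44, finial may be knocked a few centimetres aside while the robot is not near it.
Once in a run the grip may slacken for a moment while it holds something.
It also fails if it takes over 210 s, if anything falls off the work surface, if the arm or the gripper's body presses on something with over 40 N, if the wrist force passes 120 N, or if a joint passes its speed limit or range.

## Working session

There is one attempt and no reset: what is moved stays moved. The work goes in short steps, Python scripts to look and compute and a tool call to move; the robot and the scene stay as the last step left them, time stands still between calls to the robot, and variables do not carry over. Pictures are saved under pics/ and viewed, about 12 in all and at most 16, crops included, and the job is handed in when it is done.

Besides the shell and the picture viewer there is one more tool, called by a JSON object that holds its "name" and its "arguments". send_rows: Moves the arm, as the interface text tells. Shift numbers are shares of 50 cm and turn numbers shares of pi rad, none past 1 either way. Its arguments: {"type":"object","properties":{"motion":{"type":"array"}},"required":["motion"]}

```bash
mkdir -p pics; cat > h.py <<'E'
import numpy as np, cv2
from bench import telemetry, imaging, workorder, finder, r
from scipy.spatial.transform import Rotation as R
def cap(n,save=None):
    c=imaging.capture(n)
    if save: cv2.imwrite('pics/'+save,c['frame'][:,:,::-1])
    return c
def ray(c,px,z):
    K=np.array(c['mtx']);T=np.array(c['extrinsics'])
    d=np.linalg.solve(K,[px[0],px[1],1.]);d=T[:3,:3]@(d*[1,-1,-1]);o=T[:3,3]
    return o+d*(z-o[2])/d[2]
def proj(c,p):
    K=np.array(c['mtx']);T=np.array(c['extrinsics'])
    q=T[:3,:3].T@(np.array(p,float)-T[:3,3])*[1,-1,-1];q=K@q
    return q[:2]/q[2]
def pose():
    o=telemetry.get_obs();w=o['tool_rot'];return np.array(o['ee_pos']),R.from_quat([w[1],w[2],w[3],w[0]]),o
E
python3 - <<'E'
from h import *
p,q,o=pose();print(o['time_s'],p,q.as_matrix().round(3),o['gripper_width'],r.hold_point_z)
cs={}
for n in('top','scene'):
    c=cap(n,n+'0.png');cs[n]=c
    print(n,np.array(c['mtx']).round(1).tolist(),np.array(c['extrinsics']).round(3).tolist(), [k for k in c])
for n in cs:
  for nm,z in [('rod_foot',.01),('thread_top',.07),('tier68_mid',.005),('tier60_mid',.005),('tier52_mid',.005),('tier44_mid',.005),('finial_mid',.0185),('finial_lug',0),('thread_start',.057)]:
    for d in finder.place_of(n,nm)[:4]:
        print(n,nm,np.round(d['position'],1),round(d['confidence'],2),ray(cs[n],d['position'],z).round(4)[:2])
E
```

```text
0.0 [0.21900702 0.47665977 0.23073172] [[-0.909  0.418 -0.001]
 [ 0.418  0.909 -0.001]
 [ 0.    -0.001 -1.   ]] 1.0031607180144548 0.0187
top [[537.0, 0.0, 280.3], [0.0, 537.0, 203.8], [0.0, 0.0, 1.0]] [[-0.008, 0.988, -0.151, 0.321], [-1.0, -0.008, 0.005, 0.018], [0.003, 0.151, 0.988, 1.666], [0.0, 0.0, 0.0, 1.0]] ['frame', 'mtx', 'extrinsics']
scene [[495.2, 0.0, 281.4], [0.0, 495.2, 212.0], [0.0, 0.0, 1.0]] [[0.875, -0.282, 0.393, 1.054], [0.484, 0.517, -0.706, -0.871], [-0.005, 0.808, 0.589, 0.807], [0.0, 0.0, 0.0, 1.0]] ['frame', 'mtx', 'extrinsics']
top rod_foot [276.5 194.3] 0.87 [0.6053 0.0219]
top thread_top [279.5 196.2] 0.97 [0.5892 0.0128]
top thread_top [311.3 140.6] 0.46 [ 0.7611 -0.086 ]
top tier68_mid [280.1 192.2] 0.69 [0.6128 0.0106]
top tier68_mid [188.9 249.5] 0.68 [0.4354 0.2936]
top tier68_mid [362.5 233.5] 0.64 [ 0.4807 -0.2442]
top tier68_mid [276.8 196.3] 0.46 [0.5998 0.021 ]
top tier60_mid [368.4 190.7] 0.53 [ 0.6155 -0.267 ]
top tier60_mid [322.  224.1] 0.48 [ 0.511 -0.119]
top tier60_mid [307.5 143.2] 0.47 [ 0.7705 -0.078 ]
top tier52_mid [235.  147.8] 0.6
[... 612 characters left out ...]
[0.6035 0.0041]
scene tier68_mid [289.7 166.9] 0.72 [0.4251 0.3116]
scene tier60_mid [250.2 217.6] 0.65 [0.4568 0.026 ]
scene tier60_mid [292.4 238.2] 0.62 [0.5984 0.0028]
scene tier60_mid [231.2 307.2] 0.55 [ 0.5928 -0.2708]
scene tier52_mid [349.8 193.8] 0.72 [0.6488 0.2617]
scene tier44_mid [200.1 282.1] 0.61 [ 0.4867 -0.2404]
scene tier44_mid [194.6 249.3] 0.59 [ 0.4049 -0.1527]
scene tier44_mid [155.7 273.7] 0.59 [ 0.3783 -0.2678]
scene tier44_mid [289.9 206.9] 0.59 [0.5276 0.1214]
scene finial_mid [252.2 217.8] 0.73 [0.472  0.0127]
scene finial_lug [247.7 218.7] 0.52 [0.4498 0.0241]
scene finial_lug [252.5 219.5] 0.5 [0.4631 0.0273]
scene thread_start [296.3 218. ] 0.79 [0.5987 0.0222]
```

```bash
python3 - <<'E'
import cv2
t=cv2.imread('pics/top0.png');cv2.imwrite('pics/a1.png',cv2.resize(t[100:310,130:430],None,fx=2.66,fy=2.66,interpolation=2))
s=cv2.imread('pics/scene0.png');cv2.imwrite('pics/a2.png',cv2.resize(s[110:350,90:410],None,fx=2.5,fy=2.5,interpolation=2))
E
```

```text
(no output)
```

View pics/a1.png

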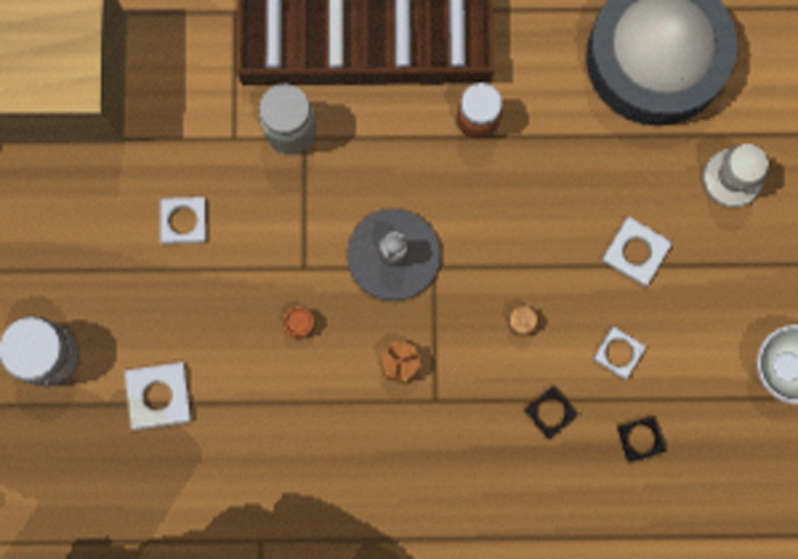

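View pics/a2.png

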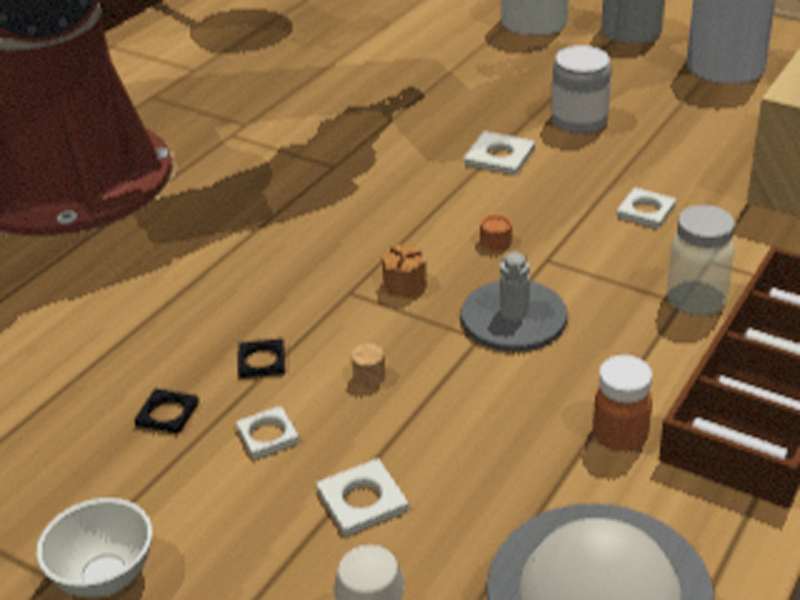

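Four white tiers (top-image px): 68 at (189,249), 60 at (369,194), 52 at (199,183), 44 at (363,233). The two black squares at (338,254) and (371,264) are the decoys. The finial is at (280,237) and the stand at (278,195). Next I'll segment the tiers for centre, yaw and size.

```bash
cat >> h.py <<'E'
def squares(c,z=.01,lo=(0,0,150),hi=(180,60,255),amin=60):
    "white squares: centre,yaw deg(mod90),side"
    m=cv2.inRange(cv2.cvtColor(c['frame'],cv2.COLOR_RGB2HSV),lo,hi)
    out=[]
    for k in cv2.findContours(m,cv2.RETR_EXTERNAL,cv2.CHAIN_APPROX_NONE)[0]:
        if cv2.contourArea(k)<amin: continue
        w=np.array([ray(c,p,z)[:2] for p in k[:,0].astype(float)])
        (cx,cy),(a,b),t=cv2.minAreaRect((w*1000).astype(np.float32))
        out.append((round(cx,1),round(cy,1),round(a,1),round(b,1),round(t%90,1),k[:,0].mean(0).round(0)))
    return out
def go(x,y,z,yaw):
    "fractions from current commanded(measured) pose to TCP x,y,z pointing down, tool y axis at yaw deg (mod180)"
    p,q,o=pose();best=None
    for s in(0,180):
        a=np.radians(yaw+s);yv=np.array([np.cos(a),np.sin(a),0]);zv=np.array([0,0,-1.])
        t=R.from_matrix(np.c_[np.cross(yv,zv),yv,zv]);rv=(q.inv()*t).as_rotvec()
        print('s',s,'d',(q.inv().apply(np.array([x,y,z])-p)/.5).round(4),'r',(rv/np.pi).round(4),'j6',o['joints'][5].__round__(2))
E
python3 - <<'E'
from h import *
for n,am in(('top',100),('scene',150)):
    c=cap(n)
    for s in squares(c,amin=am): 
        if 30<s[2]<95: print(n,s)
p,q,o=pose();go(.435,.294,.15,0)
c=cap('wrist','w0.png');print(np.array(c['extrinsics']).round(3),np.array(c['mtx']).round(1))
E
```

```text
top (439.1, 294.0, 68.5, 67.8, 8.3, array([188., 248.]))
top (448.0, 741.6, 86.4, 89.2, 89.5, array([ 43., 247.]))
top (484.3, -243.1, 44.7, 46.2, 57.6, array([362., 232.]))
top (469.5, -448.9, 88.0, 87.4, 43.2, array([429., 236.]))
top (496.4, 443.5, 68.7, 64.9, 1.6, array([140., 230.]))
top (491.9, -743.7, 83.8, 84.8, 85.8, array([523., 229.]))
top (605.0, -267.9, 61.4, 61.0, 57.9, array([369., 194.]))
top (646.3, 268.0, 51.8, 50.3, 0.7, array([198., 182.]))
top (686.4, -373.5, 66.6, 41.2, 27.9, array([402., 168.]))
top (710.5, -404.0, 44.5, 42.1, 89.6, array([411., 161.]))
top (779.7, 147.8, 54.2, 49.1, 89.6, array([236., 140.]))
top (785.9, -87.0, 45.5, 46.2, 75.3, array([310., 138.]))
top (1054.2, -412.3, 83.4, 107.4, 65.9, array([407.,  57.]))
top (1149.0, -591.7, 72.4, 72.6, 86.8, array([460.,  31.]))
scene (517.4, -605.3, 81.9, 17.2, 28.8, array([ 88., 416.]))
scene (397.2, -655.5, 76.5, 45.0, 28.8, array([ 18., 409.]))
scene (650.1, -336.8, 47.0, 46.1, 28.7, array([237., 337.]))
scene (434.6, -420.8, 93.1, 91.3, 28.7, array([127., 326.]))
scene (1114.7, -19.0, 55.3, 72.8, 35.9, array([505., 316.]))
scene (600.8, -270.6, 60.9, 62.5, 57.7, array([234., 307.]))
scene (480.7, -246.2, 44.7, 46.8, 57.4, array([196., 281.]))
scene (739.0, -17.0, 48.2, 51.3, 24.4, array([340., 259.]))
scene (714.1, 267.2, 60.4, 59.7, 56.7, array([372., 198.]))
scene (642.4, 264.4, 52.5, 56.2, 0.8, array([348., 191.]))
scene (435.6, 291.3, 68.7, 72.3, 7.8, array([290., 170.]))
scene (421.4, 563.1, 74.2, 73.2, 69.9, array([323., 133.]))
s 0 d [-0.5449 -0.1523  0.1626] r [-0.      0.      0.3629] j6 1.43
s 180 d [-0.5449 -0.1523  0.1626] r [-0.     -0.     -0.6371] j6 1.43
[[ 0.416 -0.873 -0.254  0.154]
 [ 0.909  0.399  0.117  0.507]
 [-0.001 -0.279  0.96   0.375]
 [ 0.     0.     0.     1.   ]] [[297.4   0.  282.4]
 [  0.  297.4 210. ]
 [  0.    0.    1. ]]
```

View pics/w0.png

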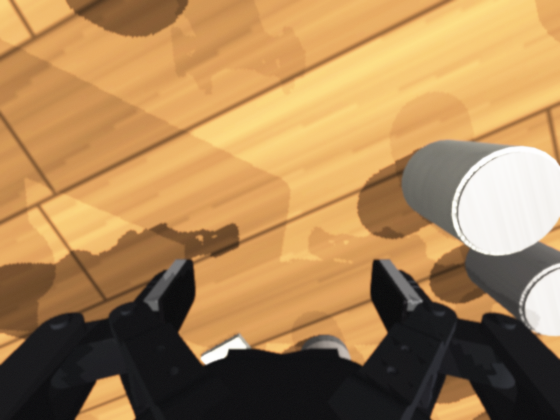

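Sizes 68/60/52/44 confirmed by both cameras. I'll move above tier68 with the jaws along 98°.

```bash
python3 - <<'E'
from h import *
go(.437,.293,.15,98)
E
```

```text
s 0 d [-0.5494 -0.1526  0.1626] r [ 0.      0.     -0.1816] j6 1.43
s 180 d [-0.5494 -0.1526  0.1626] r [ 0.     -0.      0.8184] j6 1.43
```

{"name": "send_rows", "arguments": {"motion": [{"claw": 0,"dx": -0.55,"dy": -0.152,"dz": 0.162,"rz": -0.182},{"claw": 0,"dx": -0.55,"dy": -0.152,"dz": 0.162,"rz": -0.182},{"claw": 0,"dx": -0.55,"dy": -0.152,"dz": 0.162,"rz": -0.182},{"claw": 0,"dx": -0.55,"dy": -0.152,"dz": 0.162,"rz": -0.182},{"claw": 0,"dx": -0.55,"dy": -0.152,"dz": 0.162,"rz": -0.182},{"claw": 0,"dx": -0.55,"dy": -0.152,"dz": 0.162,"rz": -0.182},{"claw": 0,"dx": -0.55,"dy": -0.152,"dz": 0.162,"rz": -0.182},{"claw": 0,"dx": -0.55,"dy": -0.152,"dz": 0.162,"rz": -0.182},{"claw": 0,"dx": -0.55,"dy": -0.152,"dz": 0.162,"rz": -0.182},{"claw": 0,"dx": -0.55,"dy": -0.152,"dz": 0.162,"rz": -0.182},{"claw": 0,"dx": -0.55,"dy": -0.152,"dz": 0.162,"rz": -0.182}]}}

```text
invalid input
```

```bash
python3 - <<'E'
from h import *
c=cap('wrist','w1.png')
for s in squares(c,lo=(0,0,170),hi=(180,45,255),amin=1500): print(s)
print(pose()[0]); go(.437,.293,-.003,98)
E
```

```text
(526.1, 734.1, 53.0, 118.8, 80.0, array([542., 295.]))
(359.4, 722.4, 134.0, 144.8, 80.0, array([508., 200.]))
[0.21920702 0.47700073 0.23128894]
s 0 d [-0.5495 -0.1524  0.4686] r [-0.     -0.     -0.1816] j6 1.43
s 180 d [-0.5495 -0.1524  0.4686] r [-0.      0.      0.8184] j6 1.43
```

View pics/w1.png

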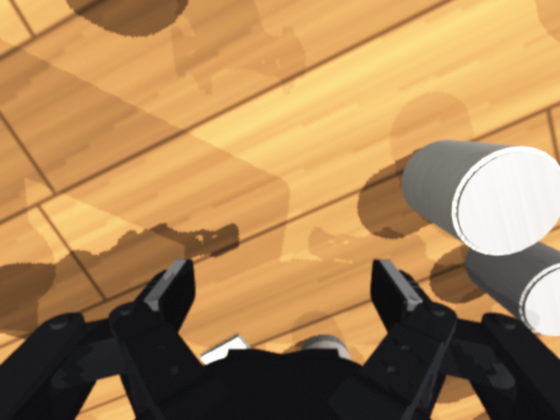

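{"name": "send_rows", "arguments": {"motion": [{"claw": 0,"dx": -0.55,"dy": -0.152,"dz": 0.162,"rx": 0,"ry": 0,"rz": -0.182},{"claw": 0,"dx": -0.55,"dy": -0.152,"dz": 0.162,"rx": 0,"ry": 0,"rz": -0.182},{"claw": 0,"dx": -0.55,"dy": -0.152,"dz": 0.162,"rx": 0,"ry": 0,"rz": -0.182},{"claw": 0,"dx": -0.55,"dy": -0.152,"dz": 0.162,"rx": 0,"ry": 0,"rz": -0.182},{"claw": 0,"dx": -0.55,"dy": -0.152,"dz": 0.162,"rx": 0,"ry": 0,"rz": -0.182},{"claw": 0,"dx": -0.55,"dy": -0.152,"dz": 0.162,"rx": 0,"ry": 0,"rz": -0.182},{"claw": 0,"dx": -0.55,"dy": -0.152,"dz": 0.162,"rx": 0,"ry": 0,"rz": -0.182},{"claw": 0,"dx": -0.55,"dy": -0.152,"dz": 0.162,"rx": 0,"ry": 0,"rz": -0.182},{"claw": 0,"dx": -0.55,"dy": -0.152,"dz": 0.162,"rx": 0,"ry": 0,"rz": -0.182},{"claw": 0,"dx": -0.55,"dy": -0.152,"dz": 0.162,"rx": 0,"ry": 0,"rz": -0.182},{"claw": 0,"dx": -0.55,"dy": -0.152,"dz": 0.162,"rx": 0,"ry": 0,"rz": -0.182}]}}

```text
time_s: 2.12
ee_pos: [0.4371, 0.2933, 0.1504]
tool_rot: [-0.0, -0.07, 0.998, 0.0]
wrist_force: [-0.3, -0.5, 0.2]
gripper_width: 1.003
```

```bash
python3 - <<'E'
from h import *
c=cap('wrist','w2.png')
for s in squares(c,lo=(0,0,170),hi=(180,45,255),amin=1500): print(s)
print(pose()[0]); go(.437,.293,-.003,98)
E
```

```text
(511.6, 491.1, 90.3, 48.0, 51.6, array([450., 286.]))
(436.3, 294.4, 68.8, 69.0, 8.2, array([283., 197.]))
[0.43685295 0.29368933 0.15055477]
s 0 d [-1.000e-04 -1.500e-03  3.071e-01] r [ 0.0001 -0.      0.0006] j6 0.31
s 180 d [-1.000e-04 -1.500e-03  3.071e-01] r [ 0.000e+00  1.000e-04 -9.994e-01] j6 0.31
```

View pics/w2.png

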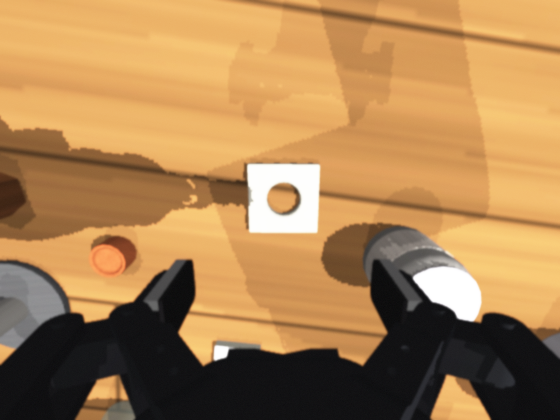

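Tier68 is centred at px (283,197), so I'm descending to grip it.

{"name": "send_rows", "arguments": {"motion": [{"claw": 0,"dx": 0,"dy": 0.001,"dz": 0.08,"rx": 0,"ry": 0,"rz": 0},{"claw": 0,"dx": 0,"dy": 0.001,"dz": 0.16,"rx": 0,"ry": 0,"rz": 0},{"claw": 0,"dx": 0,"dy": 0.001,"dz": 0.24,"rx": 0,"ry": 0,"rz": 0},{"claw": 0,"dx": 0,"dy": 0.001,"dz": 0.29,"rx": 0,"ry": 0,"rz": 0},{"claw": 0,"dx": 0,"dy": 0.001,"dz": 0.308,"rx": 0,"ry": 0,"rz": 0},{"claw": 0,"dx": 0,"dy": 0.001,"dz": 0.308,"rx": 0,"ry": 0,"rz": 0},{"claw": 1,"dx": 0,"dy": 0.001,"dz": 0.308,"rx": 0,"ry": 0,"rz": 0},{"claw": 1,"dx": 0,"dy": 0.001,"dz": 0.308,"rx": 0,"ry": 0,"rz": 0},{"claw": 1,"dx": 0,"dy": 0.001,"dz": 0.308,"rx": 0,"ry": 0,"rz": 0},{"claw": 1,"dx": 0,"dy": 0.001,"dz": 0.308,"rx": 0,"ry": 0,"rz": 0},{"claw": 1,"dx": 0,"dy": 0.001,"dz": 0.308,"rx": 0,"ry": 0,"rz": 0},{"claw": 1,"dx": 0,"dy": 0.001,"dz": 0.308,"rx": 0,"ry": 0,"rz": 0}]}}

```text
time_s: 3.17
ee_pos: [0.4385, 0.2947, -0.0012]
tool_rot: [0.002, -0.071, 0.998, 0.001]
wrist_force: [-3.1, 0.4, 4.9]
gripper_width: 0.767
```

```bash
python3 - <<'E'
from h import *
go(.66,.012,.17,90)
E
```

```text
s 0 d [-0.36   -0.6217 -0.3421] r [0.0006 0.001  0.045 ] j6 0.31
s 180 d [-0.36   -0.6217 -0.3421] r [-1.50e-03  8.00e-04 -9.55e-01] j6 0.31
```

{"name": "send_rows", "arguments": {"motion": [{"claw": 1,"dx": 0,"dy": 0,"dz": -0.05,"rx": 0,"ry": 0,"rz": 0},{"claw": 1,"dx": 0,"dy": 0,"dz": -0.12,"rx": 0,"ry": 0,"rz": 0},{"claw": 1,"dx": 0,"dy": 0,"dz": -0.19,"rx": 0,"ry": 0,"rz": 0},{"claw": 1,"dx": 0,"dy": 0,"dz": -0.26,"rx": 0,"ry": 0,"rz": 0},{"claw": 1,"dx": -0.36,"dy": -0.62,"dz": -0.345,"rx": 0,"ry": 0,"rz": 0.045},{"claw": 1,"dx": -0.36,"dy": -0.62,"dz": -0.345,"rx": 0,"ry": 0,"rz": 0.045},{"claw": 1,"dx": -0.36,"dy": -0.62,"dz": -0.345,"rx": 0,"ry": 0,"rz": 0.045},{"claw": 1,"dx": -0.36,"dy": -0.62,"dz": -0.345,"rx": 0,"ry": 0,"rz": 0.045},{"claw": 1,"dx": -0.36,"dy": -0.62,"dz": -0.345,"rx": 0,"ry": 0,"rz": 0.045},{"claw": 1,"dx": -0.36,"dy": -0.62,"dz": -0.345,"rx": 0,"ry": 0,"rz": 0.045},{"claw": 1,"dx": -0.36,"dy": -0.62,"dz": -0.345,"rx": 0,"ry": 0,"rz": 0.045},{"claw": 1,"dx": -0.36,"dy": -0.62,"dz": -0.345,"rx": 0,"ry": 0,"rz": 0.045},{"claw": 1,"dx": -0.36,"dy": -0.62,"dz": -0.345,"rx": 0,"ry": 0,"rz": 0.045},{"claw": 1,"dx": -0.36,"dy": -0.62,"dz": -0.345,"rx": 0,"ry": 0,"rz": 0.045},{"claw": 1,"dx": -0.36,"dy": -0.62,"dz": -0.345,"rx": 0,"ry": 0,"rz": 0.045}]}}

```text
time_s: 4.42
ee_pos: [0.6604, 0.0105, 0.1708]
tool_rot: [0.002, 0.001, 1.0, -0.0]
wrist_force: [-0.2, 0.9, -0.4]
gripper_width: 0.768
```

```bash
python3 - <<'E'
from h import *
c=cap('wrist','w3.png')
for nm,z in(('rod_foot',.01),('thread_top',.07),('tier68_mid',.17),('thread_start',.057),('stand',0)):
    for d in finder.place_of('wrist',nm)[:3]: print(nm,np.round(d['position'],1),round(d['confidence'],2),ray(c,d['position'],z).round(4)[:2])
print(pose()[0],pose()[2]['gripper_width'])
E
```

```text
thread_top [290.2 140. ] 0.94 [0.6014 0.0173]
tier68_mid [278.4 139.9] 0.57 [0.5958 0.0092]
thread_start [279.7 137.7] 0.78 [0.6002 0.0087]
stand [286.2 134.9] 0.82 [0.6001 0.0149]
[0.65862228 0.01311184 0.16934179] 0.7677545226569554
```

View pics/w3.png

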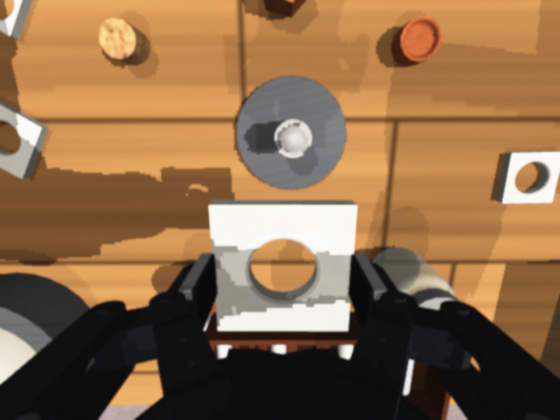

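Foot disc centred ~px (291,131) with the rod top at (294,138). The held tier's hole is at ~(283,268). I'll measure both.

```bash
cat >> h.py <<'E'
def circ(c,mask,z,seed):
    "circle (mm) around the contour of mask component containing seed px"
    n,l=cv2.connectedComponents(mask.astype(np.uint8));k=l[int(seed[1]),int(seed[0])]
    if k==0: return None
    m=(l==k).astype(np.uint8)
    cs=max(cv2.findContours(m,cv2.RETR_EXTERNAL,cv2.CHAIN_APPROX_NONE)[0],key=len)
    h=cv2.convexHull(cs)[:,0].astype(float)
    w=np.array([ray(c,p,z)[:2] for p in h])*1000
    A=np.c_[2*w,np.ones(len(w))];s=np.linalg.lstsq(A,(w**2).sum(1),rcond=None)[0]
    rr=np.sqrt(s[2]+s[0]**2+s[1]**2);return s[:2].round(1),rr.round(1),np.abs(np.hypot(*(w-s[:2]).T)-rr).max().round(1)
def foot(c,seed,z=.01):
    hsv=cv2.cvtColor(c['frame'],cv2.COLOR_RGB2HSV)
    m=(hsv[...,1]<60)&(hsv[...,2]<190)
    return circ(c,m,z,seed)
E
python3 - <<'E'
from h import *
c=cap('wrist');hsv=cv2.cvtColor(c['frame'],cv2.COLOR_RGB2HSV)
print(hsv[100,300],hsv[150,330],hsv[268,283],hsv[240,240],hsv[137,294])
print(foot(c,(320,110)))
white=(hsv[...,1]<60)&(hsv[...,2]>90)
for z in(.178,.181,.184): print(z,circ(c,~white,z,(283,268)))
T=np.array(c['extrinsics']);print(T.round(4),pose()[0])
p,q,o=pose();print(q.inv().apply(T[:3,3]-p))
E
```

```text
[135   4 114] [105   4 129] [ 15 155 194] [ 25   6 249] [ 15   7 232]
(array([599.9,  19. ]), np.float64(54.0), np.float64(0.6))
0.178 (array([656.8,  13.3]), np.float64(16.7), np.float64(2.4))
0.181 (array([655.2,  13.3]), np.float64(16.3), np.float64(2.3))
0.184 (array([653.7,  13.3]), np.float64(16.0), np.float64(2.3))
[[-2.800e-03 -9.602e-01 -2.795e-01  5.866e-01]
 [ 1.000e+00 -2.800e-03 -4.000e-04  1.350e-02]
 [-4.000e-04 -2.795e-01  9.602e-01  3.127e-01]
 [ 0.000e+00  0.000e+00  0.000e+00  1.000e+00]] [0.65872097 0.01297342 0.16926519]
[ 0.07206739  0.0005811  -0.14343665]
```

{"name": "send_rows", "arguments": {"motion": [{"claw": 1,"dx": 0.112,"dy": 0.011,"dz": 0.08,"rx": 0,"ry": 0,"rz": 0},{"claw": 1,"dx": 0.112,"dy": 0.011,"dz": 0.15,"rx": 0,"ry": 0,"rz": 0},{"claw": 1,"dx": 0.112,"dy": 0.011,"dz": 0.15,"rx": 0,"ry": 0,"rz": 0},{"claw": 1,"dx": 0.112,"dy": 0.011,"dz": 0.15,"rx": 0,"ry": 0,"rz": 0}]}}

```text
time_s: 5.1
ee_pos: [0.5986, 0.0186, 0.0906]
tool_rot: [-0.004, -0.0, 1.0, 0.0]
wrist_force: [-0.1, 0.6, -0.9]
gripper_width: 0.767
```

```bash
python3 - <<'E'
from h import *
c=cap('wrist','w4.png');print(pose()[0])
for nm,z in(('thread_top',.07),('tier68_mid',.103),('stand',0)):
    for d in finder.place_of('wrist',nm)[:3]: print(nm,np.round(d['position'],1),round(d['confidence'],2),ray(c,d['position'],z).round(4)[:2])
print(proj(c,[.6,.018,.08]))
cv2.imwrite('pics/w4c.png',cv2.resize(c['frame'][130:360,180:400,::-1],None,fx=2.5,fy=2.5))
E
```

```text
[0.60146446 0.01814265 0.0929799 ]
thread_top [285.5 251.6] 0.77 [0.6001 0.0209]
[280.51302825 258.66810594]
```

View pics/w4c.png

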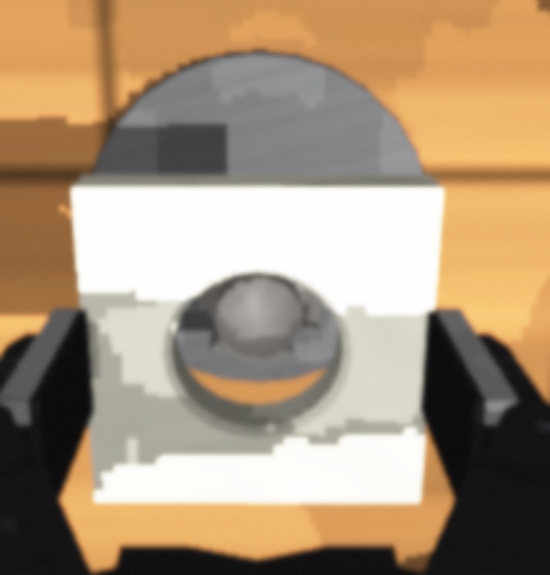

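```bash
python3 - <<'E'
from h import *
c=cap('wrist');print(pose()[0])
print('pin',ray(c,(284,256),.08),'hole',ray(c,(283.2,267.5),.104),ray(c,(283.2,269),.1035),'foot', foot(c,(284,160)))
print('foot left/right', [ray(c,(180+x/2.5,130+180/2.5),.01).round(4) for x in(94,424)])
E
```

```text
[0.60513127 0.01743491 0.09553783]
pin [0.60736408 0.01893922 0.08      ] hole [0.60235533 0.01841846 0.104     ] [0.60344837 0.01842198 0.1035    ] foot (array([595.1,  18.7]), np.float64(50.4), np.float64(30.0))
foot left/right [array([ 0.5935, -0.0336,  0.01  ]), array([0.5933, 0.0714, 0.01  ])]
```

{"name": "send_rows", "arguments": {"motion": [{"claw": 1,"dx": 0,"dy": 0,"dz": 0,"rx": 0,"ry": 0,"rz": 0},{"claw": 1,"dx": 0,"dy": 0,"dz": 0,"rx": 0,"ry": 0,"rz": 0},{"claw": 1,"dx": 0,"dy": 0,"dz": 0,"rx": 0,"ry": 0,"rz": 0},{"claw": 1,"dx": 0,"dy": 0,"dz": 0,"rx": 0,"ry": 0,"rz": 0}]}}

```text
time_s: 5.68
ee_pos: [0.6034, 0.0175, 0.0941]
tool_rot: [0.0, 0.0, 1.0, -0.0]
wrist_force: [-0.0, 0.4, -0.2]
gripper_width: 0.768
```

```bash
python3 - <<'E'
from h import *
c=cap('wrist');p=pose()[0];print(p)
hsv=cv2.cvtColor(c['frame'],cv2.COLOR_RGB2HSV)
cv2.imwrite('pics/w5c.png',cv2.resize(c['frame'][190:330,210:350,::-1],None,fx=4,fy=4))
print('old frame foot',ray(c,(0,0),0) is None)
for d in finder.place_of('wrist','thread_top')[:1]: print(d['position'],ray(c,d['position'],.07))
np.savez('c5.npz',m=c['mtx'],e=c['extrinsics'])
E
```

```text
[0.60320444 0.01746641 0.09392374]
old frame foot False
[289.3, 245.7] [0.60263516 0.02216168 0.07      ]
```

View pics/w5c.png

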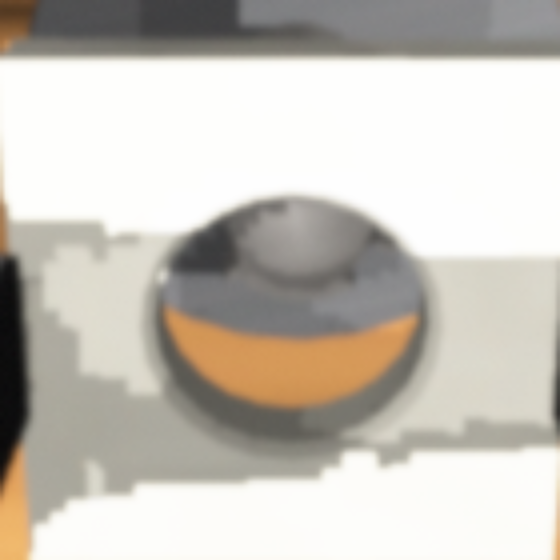

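```bash
python3 - <<'E'
from h import *
d=np.load('c5.npz');c=dict(mtx=d['m'],extrinsics=d['e'])
for px,z in(((285.8,243.5),.08),((285.8,243.5),.077),((283,270),.105),((283,268),.105)): print(px,z,ray(c,px,z).round(4))
for p in([.6,.0185,.08],[.6,.0185,.07],[.601,.0175,.105]): print(proj(c,p).round(1))
E
```

```text
(285.8, 243.5) 0.08 [0.597  0.0199 0.08  ]
(285.8, 243.5) 0.077 [0.5983 0.0199 0.077 ]
(283, 270) 0.105 [0.6006 0.0183 0.105 ]
(283, 268) 0.105 [0.5995 0.0183 0.105 ]
[283.3 248.3]
[283.3 241.7]
[281.4 270.7]
```

{"name": "send_rows", "arguments": {"motion": [{"claw": 1,"dx": 0.002,"dy": 0.002,"dz": 0.0,"rx": 0,"ry": 0,"rz": 0},{"claw": 1,"dx": 0.002,"dy": 0.002,"dz": 0.03,"rx": 0,"ry": 0,"rz": 0},{"claw": 1,"dx": 0.002,"dy": 0.002,"dz": 0.05,"rx": 0,"ry": 0,"rz": 0},{"claw": 1,"dx": 0.002,"dy": 0.002,"dz": 0.065,"rx": 0,"ry": 0,"rz": 0},{"claw": 1,"dx": 0.002,"dy": 0.002,"dz": 0.08,"rx": 0,"ry": 0,"rz": 0},{"claw": 1,"dx": 0.002,"dy": 0.002,"dz": 0.08,"rx": 0,"ry": 0,"rz": 0},{"claw": 1,"dx": 0.002,"dy": 0.002,"dz": 0.08,"rx": 0,"ry": 0,"rz": 0}]}}

```text
time_s: 6.37
ee_pos: [0.6017, 0.0186, 0.0534]
tool_rot: [-0.001, 0.0, 1.0, 0.0]
wrist_force: [0.5, 0.3, -0.5]
gripper_width: 0.763
```

{"name": "send_rows", "arguments": {"motion": [{"claw": 1,"dx": 0,"dy": 0,"dz": 0.02,"rx": 0,"ry": 0,"rz": 0},{"claw": 1,"dx": 0,"dy": 0,"dz": 0.04,"rx": 0,"ry": 0,"rz": 0},{"claw": 1,"dx": 0,"dy": 0,"dz": 0.06,"rx": 0,"ry": 0,"rz": 0},{"claw": 1,"dx": 0,"dy": 0,"dz": 0.08,"rx": 0,"ry": 0,"rz": 0},{"claw": 1,"dx": 0,"dy": 0,"dz": 0.082,"rx": 0,"ry": 0,"rz": 0},{"claw": 1,"dx": 0,"dy": 0,"dz": 0.082,"rx": 0,"ry": 0,"rz": 0}]}}

```text
time_s: 6.87
ee_pos: [0.6012, 0.0186, 0.0117]
tool_rot: [-0.001, 0.0, 1.0, 0.0]
wrist_force: [0.4, 0.8, 0.6]
gripper_width: 0.775
```

{"name": "send_rows", "arguments": {"motion": [{"claw": 0,"dx": 0,"dy": 0,"dz": 0,"rx": 0,"ry": 0,"rz": 0},{"claw": 0,"dx": 0,"dy": 0,"dz": 0,"rx": 0,"ry": 0,"rz": 0},{"claw": 0,"dx": 0,"dy": 0,"dz": 0,"rx": 0,"ry": 0,"rz": 0},{"claw": 0,"dx": 0,"dy": 0,"dz": 0,"rx": 0,"ry": 0,"rz": 0},{"claw": 0,"dx": 0,"dy": 0,"dz": -0.06,"rx": 0,"ry": 0,"rz": 0},{"claw": 0,"dx": 0,"dy": 0,"dz": -0.14,"rx": 0,"ry": 0,"rz": 0},{"claw": 0,"dx": 0,"dy": 0,"dz": -0.22,"rx": 0,"ry": 0,"rz": 0},{"claw": 0,"dx": 0,"dy": -0.1,"dz": -0.277,"rx": 0,"ry": 0,"rz": 0},{"claw": 0,"dx": -0.003,"dy": -0.575,"dz": -0.277,"rx": 0,"ry": 0,"rz": 0.179},{"claw": 0,"dx": -0.003,"dy": -0.575,"dz": -0.277,"rx": 0,"ry": 0,"rz": 0.179},{"claw": 0,"dx": -0.003,"dy": -0.575,"dz": -0.277,"rx": 0,"ry": 0,"rz": 0.179},{"claw": 0,"dx": -0.003,"dy": -0.575,"dz": -0.277,"rx": 0,"ry": 0,"rz": 0.179},{"claw": 0,"dx": -0.003,"dy": -0.575,"dz": -0.277,"rx": 0,"ry": 0,"rz": 0.179},{"claw": 0,"dx": -0.003,"dy": -0.575,"dz": -0.277,"rx": 0,"ry": 0,"rz": 0.179},{"claw": 0,"dx": -0.003,"dy": -0.575,"dz": -0.277,"rx": 0,"ry": 0,"rz": 0.179},{"claw": 0,"dx": -0.003,"dy": -0.575,"dz": -0.277,"rx": 0,"ry": 0,"rz": 0.179},{"claw": 0,"dx": -0.003,"dy": -0.575,"dz": -0.277,"rx": 0,"ry": 0,"rz": 0.179},{"claw": 0,"dx": -0.003,"dy": -0.575,"dz": -0.277,"rx": 0,"ry": 0,"rz": 0.179},{"claw": 0,"dx": -0.003,"dy": -0.575,"dz": -0.277,"rx": 0,"ry": 0,"rz": 0.179},{"claw": 0,"dx": -0.003,"dy": -0.575,"dz": -0.277,"rx": 0,"ry": 0,"rz": 0.179}]}}

```text
time_s: 8.53
ee_pos: [0.6037, -0.2676, 0.1515]
tool_rot: [0.0, 0.277, 0.961, 0.0]
wrist_force: [0.4, 0.2, 0.6]
gripper_width: 1.001
```

```bash
python3 - <<'E'
from h import *
c=cap('wrist','w6.png')
for s in squares(c,lo=(0,0,170),hi=(180,45,255),amin=1500): print(s)
p=pose()[0];print(p)
go(.603,-.269,-.001,58)
t=cap('top','t6.png')
for s in squares(t,amin=100):
    if 30<s[2]<95 and .4<s[0]/1000<.7: print(s)
for s in squares(t,z=.02,amin=100):
    if abs(s[0]-600)<60 and abs(s[1])<60: print('stack',s)
E
```

```text
(703.1, -396.3, 68.5, 107.3, 48.6, array([229., 325.]))
(601.4, -267.4, 61.5, 61.8, 58.1, array([282., 196.]))
(462.9, -458.4, 73.1, 101.0, 43.1, array([ 38., 180.]))
(481.9, -243.4, 45.6, 44.3, 58.0, array([232.,  70.]))
[ 0.60370064 -0.26782724  0.15152111]
s 0 d [-0.     -0.0027  0.305 ] r [ 0.      0.     -0.0008] j6 0.03
s 180 d [-0.     -0.0027  0.305 ] r [ 0.     -0.      0.9992] j6 0.03
(446.6, 741.7, 93.0, 85.9, 3.1, array([ 44., 246.]))
(472.1, -424.4, 56.3, 54.0, 40.1, array([420., 235.]))
(495.1, 441.9, 71.9, 68.0, 2.0, array([141., 231.]))
(492.0, -743.6, 84.8, 84.2, 89.5, array([523., 229.]))
(604.8, 18.8, 65.9, 66.6, 89.6, array([277., 195.]))
(645.0, 268.0, 54.4, 50.3, 0.7, array([198., 182.]))
stack (603.1, 18.8, 65.5, 66.2, 89.6, array([277., 195.]))
```

{"name": "send_rows", "arguments": {"motion": [{"claw": 0,"dx": 0.004,"dy": -0.002,"dz": 0.08,"rx": 0,"ry": 0,"rz": 0},{"claw": 0,"dx": 0.004,"dy": -0.002,"dz": 0.16,"rx": 0,"ry": 0,"rz": 0},{"claw": 0,"dx": 0.004,"dy": -0.002,"dz": 0.24,"rx": 0,"ry": 0,"rz": 0},{"claw": 0,"dx": 0.004,"dy": -0.002,"dz": 0.29,"rx": 0,"ry": 0,"rz": 0},{"claw": 0,"dx": 0.004,"dy": -0.002,"dz": 0.306,"rx": 0,"ry": 0,"rz": 0},{"claw": 0,"dx": 0.004,"dy": -0.002,"dz": 0.306,"rx": 0,"ry": 0,"rz": 0},{"claw": 1,"dx": 0.004,"dy": -0.002,"dz": 0.306,"rx": 0,"ry": 0,"rz": 0},{"claw": 1,"dx": 0.004,"dy": -0.002,"dz": 0.306,"rx": 0,"ry": 0,"rz": 0},{"claw": 1,"dx": 0.004,"dy": -0.002,"dz": 0.306,"rx": 0,"ry": 0,"rz": 0},{"claw": 1,"dx": 0.004,"dy": -0.002,"dz": 0.306,"rx": 0,"ry": 0,"rz": 0},{"claw": 1,"dx": 0.004,"dy": -0.002,"dz": 0.306,"rx": 0,"ry": 0,"rz": 0},{"claw": 1,"dx": 0.004,"dy": -0.002,"dz": 0.306,"rx": 0,"ry": 0,"rz": 0},{"claw": 1,"dx": 0.004,"dy": -0.002,"dz": 0.306,"rx": 0,"ry": 0,"rz": 0}]}}

```text
time_s: 9.72
ee_pos: [0.603, -0.2697, 0.0014]
tool_rot: [0.002, 0.278, 0.961, -0.001]
wrist_force: [-1.5, 1.4, 6.9]
gripper_width: 0.674
```

```bash
python3 - <<'E'
from h import *
go(.6005,.019,.098,90)
E
```

```text
s 0 d [ 0.3114  0.4857 -0.1944] r [-0.0003  0.0014 -0.1791] j6 0.03
s 180 d [ 0.3114  0.4857 -0.1944] r [1.900e-03 4.000e-04 8.209e-01] j6 0.03
```

{"name": "send_rows", "arguments": {"motion": [{"claw": 1,"dx": 0,"dy": 0,"dz": -0.05,"rx": 0,"ry": 0,"rz": 0},{"claw": 1,"dx": 0,"dy": 0,"dz": -0.12,"rx": 0,"ry": 0,"rz": 0},{"claw": 1,"dx": 0,"dy": 0,"dz": -0.2,"rx": 0,"ry": 0,"rz": 0},{"claw": 1,"dx": 0.311,"dy": 0.486,"dz": -0.21,"rx": 0,"ry": 0,"rz": -0.179},{"claw": 1,"dx": 0.311,"dy": 0.486,"dz": -0.21,"rx": 0,"ry": 0,"rz": -0.179},{"claw": 1,"dx": 0.311,"dy": 0.486,"dz": -0.21,"rx": 0,"ry": 0,"rz": -0.179},{"claw": 1,"dx": 0.311,"dy": 0.486,"dz": -0.21,"rx": 0,"ry": 0,"rz": -0.179},{"claw": 1,"dx": 0.311,"dy": 0.486,"dz": -0.21,"rx": 0,"ry": 0,"rz": -0.179},{"claw": 1,"dx": 0.311,"dy": 0.486,"dz": -0.21,"rx": 0,"ry": 0,"rz": -0.179},{"claw": 1,"dx": 0.311,"dy": 0.486,"dz": -0.21,"rx": 0,"ry": 0,"rz": -0.179},{"claw": 1,"dx": 0.311,"dy": 0.486,"dz": -0.21,"rx": 0,"ry": 0,"rz": -0.179},{"claw": 1,"dx": 0.311,"dy": 0.486,"dz": -0.21,"rx": 0,"ry": 0,"rz": -0.179},{"claw": 1,"dx": 0.311,"dy": 0.486,"dz": -0.21,"rx": 0,"ry": 0,"rz": -0.179},{"claw": 1,"dx": 0.311,"dy": 0.486,"dz": -0.21,"rx": 0,"ry": 0,"rz": -0.179},{"claw": 1,"dx": 0.311,"dy": 0.486,"dz": -0.21,"rx": 0,"ry": 0,"rz": -0.179}]}}

```text
time_s: 10.97
ee_pos: [0.5997, 0.0184, 0.1038]
tool_rot: [0.0, 0.001, 1.0, -0.0]
wrist_force: [-0.3, 0.2, -1.3]
gripper_width: 0.669
```

```bash
cat >> h.py <<'E'
def held(c,side,ztop):
    "held white square: bbox of near-TCP white component, mapped at ztop"
    hsv=cv2.cvtColor(c['frame'],cv2.COLOR_RGB2HSV)
    m=((hsv[...,1]<40)&(hsv[...,2]>135)).astype(np.uint8)
    n,l,st,ce=cv2.connectedComponentsWithStats(m)
    for i in range(1,n):
        if st[i,4]>800: print('comp',st[i],ce[i].round(0))
E
python3 - <<'E'
from h import *
c=cap('wrist','w7.png');p=pose()[0];print(p,pose()[2]['gripper_width'],pose()[2]['time_s'])
for z in (.108,): 
  for s in squares(c,z=z,lo=(0,0,135),hi=(180,40,255),amin=1500): print(s)
print('pin pred',proj(c,[.599,.0194,.08]))
cv2.imwrite('pics/w7c.png',cv2.resize(c['frame'][180:340,190:370,::-1],None,fx=4,fy=4,interpolation=2))
np.savez('c7.npz',m=c['mtx'],e=c['extrinsics'])
E
```

```text
[0.5995905  0.01841159 0.10359098] 0.6722504746333368 11.0167
(585.0, 19.0, 92.9, 63.2, 0.0, array([280., 240.]))
pin pred [283.25109604 245.82158964]
```

View pics/w7c.png

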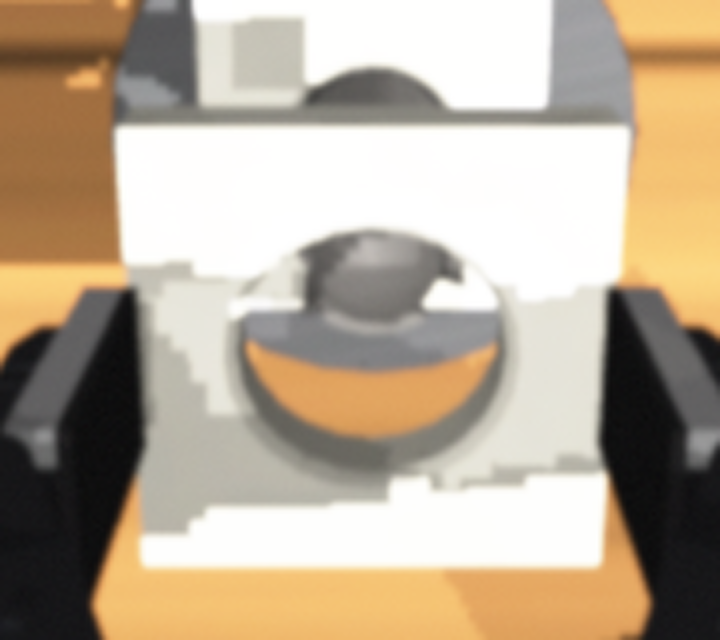

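```bash
python3 - <<'E'
from h import *
d=np.load('c7.npz');c=dict(mtx=d['m'],extrinsics=d['e'])
for z in(.108,.111,.114):
    w=np.array([ray(c,p,z) for p in((218.7,211.2),(347.5,211.2),(340.7,322),(225.5,322))])*1000
    print(z,w.mean(0)[:2].round(1),np.hypot(*(w-np.roll(w,1,0))[:,:2].T).round(1))
print('pin',ray(c,(284.2,243.5),.08).round(4),'tower tier top edges y', ray(c,(190+193/4,180+50/4),.02),ray(c,(190+552/4,180+50/4),.02))
E
```

```text
0.108 [600.4  19.3] [63.2 62.8 63.2 63. ]
0.111 [598.9  19.3] [61.9 61.5 61.9 61.7]
0.114 [597.3  19.3] [60.5 60.1 60.5 60.3]
pin [0.5975 0.02   0.08  ] tower tier top edges y [ 0.57961301 -0.01567566  0.02      ] [0.57962936 0.05449697 0.02      ]
```

{"name": "send_rows", "arguments": {"motion": [{"claw": 1,"dx": -0.003,"dy": 0,"dz": 0.0,"rx": 0,"ry": 0,"rz": 0},{"claw": 1,"dx": -0.003,"dy": 0,"dz": 0.03,"rx": 0,"ry": 0,"rz": 0},{"claw": 1,"dx": -0.003,"dy": 0,"dz": 0.06,"rx": 0,"ry": 0,"rz": 0},{"claw": 1,"dx": -0.003,"dy": 0,"dz": 0.08,"rx": 0,"ry": 0,"rz": 0},{"claw": 1,"dx": -0.003,"dy": 0,"dz": 0.1,"rx": 0,"ry": 0,"rz": 0},{"claw": 1,"dx": -0.003,"dy": 0,"dz": 0.1,"rx": 0,"ry": 0,"rz": 0}]}}

```text
time_s: 11.52
ee_pos: [0.6003, 0.0194, 0.0515]
tool_rot: [-0.001, 0.0, 1.0, 0.0]
wrist_force: [0.0, -0.1, -0.8]
gripper_width: 0.671
```

{"name": "send_rows", "arguments": {"motion": [{"claw": 1,"dx": 0,"dy": 0,"dz": 0.02,"rx": 0,"ry": 0,"rz": 0},{"claw": 1,"dx": 0,"dy": 0,"dz": 0.04,"rx": 0,"ry": 0,"rz": 0},{"claw": 1,"dx": 0,"dy": 0,"dz": 0.056,"rx": 0,"ry": 0,"rz": 0},{"claw": 1,"dx": 0,"dy": 0,"dz": 0.058,"rx": 0,"ry": 0,"rz": 0},{"claw": 1,"dx": 0,"dy": 0,"dz": 0.058,"rx": 0,"ry": 0,"rz": 0}]}}

```text
time_s: 11.93
ee_pos: [0.6005, 0.0197, 0.0237]
tool_rot: [-0.0, 0.0, 1.0, -0.0]
wrist_force: [-0.1, -0.0, -1.1]
gripper_width: 0.67
```

{"name": "send_rows", "arguments": {"motion": [{"claw": 0,"dx": 0,"dy": 0,"dz": 0,"rx": 0,"ry": 0,"rz": 0},{"claw": 0,"dx": 0,"dy": 0,"dz": 0,"rx": 0,"ry": 0,"rz": 0},{"claw": 0,"dx": 0,"dy": 0,"dz": 0,"rx": 0,"ry": 0,"rz": 0},{"claw": 0,"dx": 0,"dy": 0,"dz": 0,"rx": 0,"ry": 0,"rz": 0},{"claw": 0,"dx": 0,"dy": 0,"dz": -0.06,"rx": 0,"ry": 0,"rz": 0},{"claw": 0,"dx": 0,"dy": 0,"dz": -0.13,"rx": 0,"ry": 0,"rz": 0},{"claw": 0,"dx": 0,"dy": 0,"dz": -0.2,"rx": 0,"ry": 0,"rz": 0},{"claw": 0,"dx": 0,"dy": 0.1,"dz": -0.255,"rx": 0,"ry": 0,"rz": 0},{"claw": 0,"dx": -0.086,"dy": 0.494,"dz": -0.255,"rx": 0,"ry": 0,"rz": 0},{"claw": 0,"dx": -0.086,"dy": 0.494,"dz": -0.255,"rx": 0,"ry": 0,"rz": 0},{"claw": 0,"dx": -0.086,"dy": 0.494,"dz": -0.255,"rx": 0,"ry": 0,"rz": 0},{"claw": 0,"dx": -0.086,"dy": 0.494,"dz": -0.255,"rx": 0,"ry": 0,"rz": 0},{"claw": 0,"dx": -0.086,"dy": 0.494,"dz": -0.255,"rx": 0,"ry": 0,"rz": 0},{"claw": 0,"dx": -0.086,"dy": 0.494,"dz": -0.255,"rx": 0,"ry": 0,"rz": 0},{"claw": 0,"dx": -0.086,"dy": 0.494,"dz": -0.255,"rx": 0,"ry": 0,"rz": 0},{"claw": 0,"dx": -0.086,"dy": 0.494,"dz": -0.255,"rx": 0,"ry": 0,"rz": 0},{"claw": 0,"dx": -0.086,"dy": 0.494,"dz": -0.255,"rx": 0,"ry": 0,"rz": 0},{"claw": 0,"dx": -0.086,"dy": 0.494,"dz": -0.255,"rx": 0,"ry": 0,"rz": 0}]}}

```text
time_s: 13.43
ee_pos: [0.6439, 0.2651, 0.152]
tool_rot: [-0.0, 0.001, 1.0, -0.0]
wrist_force: [0.5, 0.2, -0.2]
gripper_width: 0.999
```

```bash
python3 - <<'E'
from h import *
c=cap('wrist','w8.png')
for s in squares(c,lo=(0,0,170),hi=(180,45,255),amin=1200): print(s)
p=pose()[0];print(p)
t=cap('top','t8.png')
for z in(.01,.03):
  for s in squares(t,z=z,amin=100):
    if 30<s[2]<75 and 400<s[0]<700: print(z,s)
for d in finder.place_of('top','finial_mid')[:2]: print(d,ray(t,d['position'],.0185))
E
```

```text
(643.3, 267.4, 53.7, 52.6, 1.5, array([285., 198.]))
(602.4, 24.5, 54.3, 82.2, 76.1, array([ 28., 155.]))
(486.3, 472.5, 55.0, 25.0, 90.0, array([533.,  13.]))
[0.64405277 0.26510757 0.15206747]
0.01 (484.2, -243.3, 46.4, 46.2, 57.6, array([363., 232.]))
0.01 (492.4, 457.4, 71.7, 39.9, 12.2, array([137., 231.]))
0.01 (603.1, 18.9, 65.5, 63.5, 89.7, array([278., 197.]))
0.01 (686.5, -374.8, 67.7, 44.4, 27.9, array([402., 168.]))
0.03 (482.2, -240.2, 45.8, 45.7, 57.6, array([363., 232.]))
0.03 (490.3, 452.1, 70.8, 39.4, 12.2, array([137., 231.]))
0.03 (599.7, 18.9, 64.7, 62.8, 89.7, array([278., 197.]))
0.03 (682.0, -370.1, 66.9, 43.9, 27.9, array([402., 168.]))
{'position': [279.2, 233.6], 'confidence': 0.72} [0.48110417 0.01447419 0.0185    ]
{'position': [423.0, 236.3], 'confidence': 0.61} [ 0.46927323 -0.42810582  0.0185    ]
```

{"name": "send_rows", "arguments": {"motion": [{"claw": 0,"dx": 0.002,"dy": 0.005,"dz": 0.08,"rx": 0,"ry": 0,"rz": -0.008},{"claw": 0,"dx": 0.002,"dy": 0.005,"dz": 0.16,"rx": 0,"ry": 0,"rz": -0.008},{"claw": 0,"dx": 0.002,"dy": 0.005,"dz": 0.24,"rx": 0,"ry": 0,"rz": -0.008},{"claw": 0,"dx": 0.002,"dy": 0.005,"dz": 0.28,"rx": 0,"ry": 0,"rz": -0.008},{"claw": 0,"dx": 0.002,"dy": 0.005,"dz": 0.298,"rx": 0,"ry": 0,"rz": -0.008},{"claw": 0,"dx": 0.002,"dy": 0.005,"dz": 0.298,"rx": 0,"ry": 0,"rz": -0.008},{"claw": 1,"dx": 0.002,"dy": 0.005,"dz": 0.298,"rx": 0,"ry": 0,"rz": -0.008},{"claw": 1,"dx": 0.002,"dy": 0.005,"dz": 0.298,"rx": 0,"ry": 0,"rz": -0.008},{"claw": 1,"dx": 0.002,"dy": 0.005,"dz": 0.298,"rx": 0,"ry": 0,"rz": -0.008},{"claw": 1,"dx": 0.002,"dy": 0.005,"dz": 0.298,"rx": 0,"ry": 0,"rz": -0.008},{"claw": 1,"dx": 0.002,"dy": 0.005,"dz": 0.298,"rx": 0,"ry": 0,"rz": -0.008},{"claw": 1,"dx": 0.002,"dy": 0.005,"dz": 0.298,"rx": 0,"ry": 0,"rz": -0.008},{"claw": 1,"dx": 0.002,"dy": 0.005,"dz": 0.298,"rx": 0,"ry": 0,"rz": -0.008},{"claw": 1,"dx": 0.002,"dy": 0.005,"dz": 0.298,"rx": 0,"ry": 0,"rz": -0.008}]}}

```text
time_s: 14.75
ee_pos: [0.6447, 0.2696, 0.0059]
tool_rot: [0.002, -0.012, 1.0, 0.0]
wrist_force: [-2.9, -1.6, 10.9]
gripper_width: 0.563
```

```bash
python3 - <<'E'
from h import *
go(.6005,.019,.104,90)
E
```

```text
s 0 d [ 0.0999 -0.4988 -0.197 ] r [0.0003 0.0013 0.0079] j6 0.27
s 180 d [ 0.0999 -0.4988 -0.197 ] r [-2.000e-03  5.000e-04 -9.921e-01] j6 0.27
```

{"name": "send_rows", "arguments": {"motion": [{"claw": 1,"dx": 0,"dy": 0,"dz": -0.05,"rx": 0,"ry": 0,"rz": 0},{"claw": 1,"dx": 0,"dy": 0,"dz": -0.12,"rx": 0,"ry": 0,"rz": 0},{"claw": 1,"dx": 0,"dy": 0,"dz": -0.19,"rx": 0,"ry": 0,"rz": 0},{"claw": 1,"dx": 0.1,"dy": -0.5,"dz": -0.214,"rx": 0,"ry": 0,"rz": 0.008},{"claw": 1,"dx": 0.1,"dy": -0.5,"dz": -0.214,"rx": 0,"ry": 0,"rz": 0.008},{"claw": 1,"dx": 0.1,"dy": -0.5,"dz": -0.214,"rx": 0,"ry": 0,"rz": 0.008},{"claw": 1,"dx": 0.1,"dy": -0.5,"dz": -0.214,"rx": 0,"ry": 0,"rz": 0.008},{"claw": 1,"dx": 0.1,"dy": -0.5,"dz": -0.214,"rx": 0,"ry": 0,"rz": 0.008},{"claw": 1,"dx": 0.1,"dy": -0.5,"dz": -0.214,"rx": 0,"ry": 0,"rz": 0.008},{"claw": 1,"dx": 0.1,"dy": -0.5,"dz": -0.214,"rx": 0,"ry": 0,"rz": 0.008},{"claw": 1,"dx": 0.1,"dy": -0.5,"dz": -0.214,"rx": 0,"ry": 0,"rz": 0.008},{"claw": 1,"dx": 0.1,"dy": -0.5,"dz": -0.214,"rx": 0,"ry": 0,"rz": 0.008},{"claw": 1,"dx": 0.1,"dy": -0.5,"dz": -0.214,"rx": 0,"ry": 0,"rz": 0.008},{"claw": 1,"dx": 0.1,"dy": -0.5,"dz": -0.214,"rx": 0,"ry": 0,"rz": 0.008}]}}

```text
time_s: 15.92
ee_pos: [0.5995, 0.0195, 0.1101]
tool_rot: [0.0, -0.001, 1.0, 0.0]
wrist_force: [-0.5, -0.7, 0.3]
gripper_width: 0.552
```

```bash
cat >> h.py <<'E'
def heldfit(c,side,x0,y0,ztop0,refrow=None):
    "fit held square (tool yaw 90 => sides along x,y): left/right edges of white mask over rows, far edge row"
    hsv=cv2.cvtColor(c['frame'],cv2.COLOR_RGB2HSV)
    m=((hsv[...,1]<40)&(hsv[...,2]>130))
    for z in ztop0:
        o=[]
        for dx in(.3,.35,-.0):pass
        pts=[]
        for f in(-.3,-.15,.15,.3):
            r=int(round(proj(c,[x0+f*side,y0,z])[1]));row=np.where(m[r,200:360])[0]+200
            pts.append(((ray(c,(row.min()-.5,r),z)+ray(c,(row.max()+.5,r),z))[1]/2*1e3,(ray(c,(row.max()+.5,r),z)-ray(c,(row.min()-.5,r),z))[1]*1e3))
        col=int(round(proj(c,[x0,y0-.37*side,z])[0]));cc=np.where(m[230:,col])[0]+230
        far=ray(c,(col,cc.max()+.5),z)[0]*1e3
        print(z,'y,width',np.round(pts,1).tolist(),'far x',far.round(1),'-> cx',(far-side*500).round(1))
E
python3 - <<'E'
from h import *
c=cap('wrist','w9.png');p,_,o=pose();print(p,o['gripper_width'],o['time_s'])
heldfit(c,.052,p[0]-.001,p[1],(p[2]+.004,p[2]+.006,p[2]+.008))
cv2.imwrite('pics/w9c.png',cv2.resize(c['frame'][180:340,190:370,::-1],None,fx=4,fy=4,interpolation=2))
np.savez('c9.npz',m=c['mtx'],e=c['extrinsics'])
print(proj(c,[.599,.0194,.08]))
E
```

```text
[0.59939108 0.01944753 0.10988867] 0.5503580393571469 15.9667
0.11388866502281085 y,width [[20.0, 54.2], [20.0, 47.9], [20.3, 47.7], [20.4, 50.5]] far x 624.8 -> cx 598.8
0.11588866502281085 y,width [[19.8, 53.1], [20.3, 46.8], [20.3, 47.1], [20.4, 50.9]] far x 623.4 -> cx 597.4
0.11788866502281084 y,width [[20.0, 51.9], [20.3, 46.2], [20.3, 46.5], [20.4, 50.3]] far x 622.0 -> cx 596.0
[281.44745878 242.25062247]
```

View pics/w9c.png

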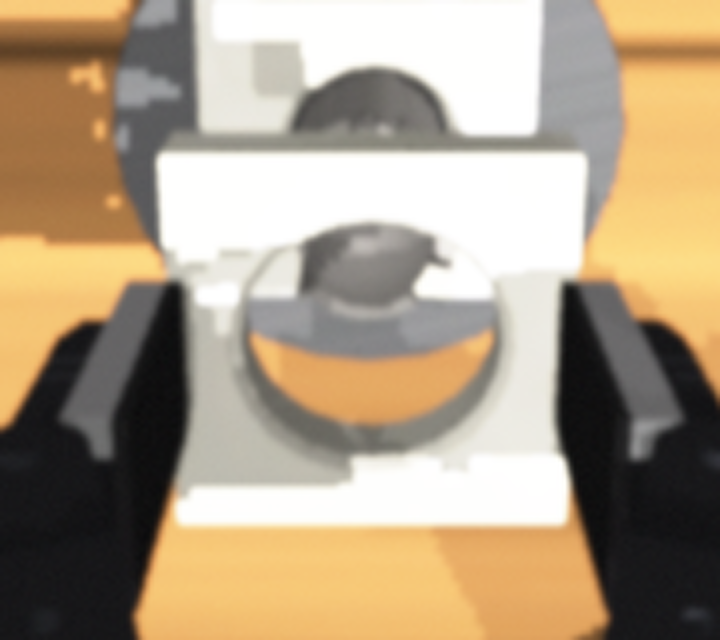

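```bash
python3 - <<'E'
from h import *
d=np.load('c9.npz');c=dict(mtx=d['m'],extrinsics=d['e'])
for z in(.114,.117,.12):
    w=np.array([ray(c,(190+a/4,180+b/4),z) for a,b in((157,152),(587,152),(570,525),(177,525))])*1000
    print(z,w.mean(0)[:2].round(1),np.hypot(*(w-np.roll(w,1,0))[:,:2].T).round(1))
print('pin',ray(c,(190+368/4,180+241/4),.08).round(4))
E
```

```text
0.114 [598.6  20.4] [53.  52.9 53.  53.2]
0.117 [597.1  20.4] [51.9 51.7 51.9 52.1]
0.12 [595.6  20.4] [50.7 50.6 50.7 50.9]
pin [0.5977 0.0197 0.08  ]
```

{"name": "send_rows", "arguments": {"motion": [{"claw": 1,"dx": -0.004,"dy": -0.002,"dz": 0.0,"rx": 0,"ry": 0,"rz": 0},{"claw": 1,"dx": -0.004,"dy": -0.002,"dz": 0.03,"rx": 0,"ry": 0,"rz": 0},{"claw": 1,"dx": -0.004,"dy": -0.002,"dz": 0.06,"rx": 0,"ry": 0,"rz": 0},{"claw": 1,"dx": -0.004,"dy": -0.002,"dz": 0.08,"rx": 0,"ry": 0,"rz": 0},{"claw": 1,"dx": -0.004,"dy": -0.002,"dz": 0.1,"rx": 0,"ry": 0,"rz": 0},{"claw": 1,"dx": -0.004,"dy": -0.002,"dz": 0.1,"rx": 0,"ry": 0,"rz": 0}]}}

```text
time_s: 16.47
ee_pos: [0.5999, 0.0175, 0.0577]
tool_rot: [-0.002, -0.0, 1.0, 0.0]
wrist_force: [0.2, 0.6, -0.1]
gripper_width: 0.558
```

{"name": "send_rows", "arguments": {"motion": [{"claw": 1,"dx": 0,"dy": 0,"dz": 0.015,"rx": 0,"ry": 0,"rz": 0},{"claw": 1,"dx": 0,"dy": 0,"dz": 0.03,"rx": 0,"ry": 0,"rz": 0},{"claw": 1,"dx": 0,"dy": 0,"dz": 0.044,"rx": 0,"ry": 0,"rz": 0},{"claw": 1,"dx": 0,"dy": 0,"dz": 0.046,"rx": 0,"ry": 0,"rz": 0},{"claw": 1,"dx": 0,"dy": 0,"dz": 0.046,"rx": 0,"ry": 0,"rz": 0}]}}

```text
time_s: 16.88
ee_pos: [0.601, 0.017, 0.0365]
tool_rot: [-0.0, 0.0, 1.0, 0.0]
wrist_force: [0.4, 0.3, 0.5]
gripper_width: 0.556
```

{"name": "send_rows", "arguments": {"motion": [{"claw": 0,"dx": 0,"dy": 0,"dz": 0,"rx": 0,"ry": 0,"rz": 0},{"claw": 0,"dx": 0,"dy": 0,"dz": 0,"rx": 0,"ry": 0,"rz": 0},{"claw": 0,"dx": 0,"dy": 0,"dz": 0,"rx": 0,"ry": 0,"rz": 0},{"claw": 0,"dx": 0,"dy": 0,"dz": 0,"rx": 0,"ry": 0,"rz": 0},{"claw": 0,"dx": 0,"dy": 0,"dz": -0.06,"rx": 0,"ry": 0,"rz": 0},{"claw": 0,"dx": 0,"dy": 0,"dz": -0.13,"rx": 0,"ry": 0,"rz": 0},{"claw": 0,"dx": 0,"dy": 0,"dz": -0.2,"rx": 0,"ry": 0,"rz": 0},{"claw": 0,"dx": 0.05,"dy": -0.1,"dz": -0.227,"rx": 0,"ry": 0,"rz": 0},{"claw": 0,"dx": 0.238,"dy": -0.521,"dz": -0.227,"rx": 0,"ry": 0,"rz": 0.178},{"claw": 0,"dx": 0.238,"dy": -0.521,"dz": -0.227,"rx": 0,"ry": 0,"rz": 0.178},{"claw": 0,"dx": 0.238,"dy": -0.521,"dz": -0.227,"rx": 0,"ry": 0,"rz": 0.178},{"claw": 0,"dx": 0.238,"dy": -0.521,"dz": -0.227,"rx": 0,"ry": 0,"rz": 0.178},{"claw": 0,"dx": 0.238,"dy": -0.521,"dz": -0.227,"rx": 0,"ry": 0,"rz": 0.178},{"claw": 0,"dx": 0.238,"dy": -0.521,"dz": -0.227,"rx": 0,"ry": 0,"rz": 0.178},{"claw": 0,"dx": 0.238,"dy": -0.521,"dz": -0.227,"rx": 0,"ry": 0,"rz": 0.178},{"claw": 0,"dx": 0.238,"dy": -0.521,"dz": -0.227,"rx": 0,"ry": 0,"rz": 0.178},{"claw": 0,"dx": 0.238,"dy": -0.521,"dz": -0.227,"rx": 0,"ry": 0,"rz": 0.178},{"claw": 0,"dx": 0.238,"dy": -0.521,"dz": -0.227,"rx": 0,"ry": 0,"rz": 0.178},{"claw": 0,"dx": 0.238,"dy": -0.521,"dz": -0.227,"rx": 0,"ry": 0,"rz": 0.178}]}}

```text
time_s: 18.47
ee_pos: [0.4825, -0.2422, 0.1503]
tool_rot: [-0.0, 0.275, 0.961, 0.0]
wrist_force: [0.0, -0.2, -0.0]
gripper_width: 1.0
```

```bash
python3 - <<'E'
from h import *
c=cap('wrist','w10.png')
for s in squares(c,lo=(0,0,170),hi=(180,45,255),amin=900): print(s)
go(.482,-.2434,.006,58)
p=pose()[0];print(p)
t=cap('top','t10.png')
for s in squares(t,z=.04,amin=80):
    if 30<s[2]<75 and 400<s[0]<700: print(s)
for d in finder.place_of('top','finial_mid')[:1]: print(d,ray(t,d['position'],.0185))
E
```

```text
(454.1, -464.2, 100.3, 68.2, 62.2, array([ 85., 282.]))
(481.4, -242.6, 45.5, 45.5, 58.2, array([281., 199.]))
s 0 d [-0.0003 -0.0026  0.2886] r [ 0.     -0.      0.0003] j6 -0.04
s 180 d [-0.0003 -0.0026  0.2886] r [ 0.000e+00  1.000e-04 -9.997e-01] j6 -0.04
[ 0.48256096 -0.24222479  0.15030507]
(491.9, 435.8, 70.5, 63.8, 1.6, array([140., 230.]))
(599.6, 18.8, 64.7, 65.4, 89.6, array([277., 194.]))
{'position': [281.6, 232.3], 'confidence': 0.57} [0.48506103 0.00705303 0.0185    ]
```

{"name": "send_rows", "arguments": {"motion": [{"claw": 0,"dx": 0.001,"dy": -0.002,"dz": 0.08,"rx": 0,"ry": 0,"rz": 0},{"claw": 0,"dx": 0.001,"dy": -0.002,"dz": 0.16,"rx": 0,"ry": 0,"rz": 0},{"claw": 0,"dx": 0.001,"dy": -0.002,"dz": 0.23,"rx": 0,"ry": 0,"rz": 0},{"claw": 0,"dx": 0.001,"dy": -0.002,"dz": 0.27,"rx": 0,"ry": 0,"rz": 0},{"claw": 0,"dx": 0.001,"dy": -0.002,"dz": 0.282,"rx": 0,"ry": 0,"rz": 0},{"claw": 0,"dx": 0.001,"dy": -0.002,"dz": 0.282,"rx": 0,"ry": 0,"rz": 0},{"claw": 1,"dx": 0.001,"dy": -0.002,"dz": 0.282,"rx": 0,"ry": 0,"rz": 0},{"claw": 1,"dx": 0.001,"dy": -0.002,"dz": 0.282,"rx": 0,"ry": 0,"rz": 0},{"claw": 1,"dx": 0.001,"dy": -0.002,"dz": 0.282,"rx": 0,"ry": 0,"rz": 0},{"claw": 1,"dx": 0.001,"dy": -0.002,"dz": 0.282,"rx": 0,"ry": 0,"rz": 0},{"claw": 1,"dx": 0.001,"dy": -0.002,"dz": 0.282,"rx": 0,"ry": 0,"rz": 0},{"claw": 1,"dx": 0.001,"dy": -0.002,"dz": 0.282,"rx": 0,"ry": 0,"rz": 0},{"claw": 1,"dx": 0.001,"dy": -0.002,"dz": 0.282,"rx": 0,"ry": 0,"rz": 0},{"claw": 1,"dx": 0.001,"dy": -0.002,"dz": 0.282,"rx": 0,"ry": 0,"rz": 0}]}}

```text
time_s: 19.78
ee_pos: [0.4815, -0.2447, 0.0099]
tool_rot: [0.001, 0.276, 0.961, -0.001]
wrist_force: [-1.6, -2.4, 4.9]
gripper_width: -0.001
```

```bash
python3 - <<'E'
from h import *
go(.6005,.0185,.115,90)
E
```

```text
s 0 d [ 0.0776  0.5722 -0.2106] r [-0.0003  0.0004 -0.1782] j6 -0.05
s 180 d [ 0.0776  0.5722 -0.2106] r [5.000e-04 5.000e-04 8.218e-01] j6 -0.05
```

The fingers closed above the tier and missed it. I'll open, back off, look again and go lower.

{"name": "send_rows", "arguments": {"motion": [{"claw": 0,"dx": 0,"dy": 0,"dz": -0.1,"rx": 0,"ry": 0,"rz": 0},{"claw": 0,"dx": 0,"dy": 0,"dz": -0.18,"rx": 0,"ry": 0,"rz": 0},{"claw": 0,"dx": 0,"dy": 0,"dz": -0.18,"rx": 0,"ry": 0,"rz": 0},{"claw": 0,"dx": 0,"dy": 0,"dz": -0.18,"rx": 0,"ry": 0,"rz": 0},{"claw": 0,"dx": 0,"dy": 0,"dz": -0.18,"rx": 0,"ry": 0,"rz": 0},{"claw": 0,"dx": 0,"dy": 0,"dz": -0.18,"rx": 0,"ry": 0,"rz": 0}]}}

```text
time_s: 20.28
ee_pos: [0.4804, -0.2434, 0.0982]
tool_rot: [-0.001, 0.276, 0.961, 0.0]
wrist_force: [0.2, 0.9, 0.4]
gripper_width: 0.847
```

```bash
python3 - <<'E'
from h import *
c=cap('wrist','w11.png')
for s in squares(c,lo=(0,0,170),hi=(180,45,255),amin=900): print(s)
p=pose()[0];print(p);go(.482,-.2434,.002,58)
E
```

```text
(442.7, -482.5, 46.4, 104.6, 5.1, array([ 40., 312.]))
(486.7, -234.9, 44.9, 46.1, 57.3, array([295., 216.]))
[ 0.48019624 -0.24330628  0.09796567]
s 0 d [-0.0036  0.0017  0.1919] r [ 0.0001 -0.0008 -0.0003] j6 -0.05
s 180 d [-0.0036  0.0017  0.1919] r [-1.200e-03 -1.000e-04  9.997e-01] j6 -0.05
```

{"name": "send_rows", "arguments": {"motion": [{"claw": 0,"dx": -0.002,"dy": 0.021,"dz": 0.0,"rx": 0,"ry": 0,"rz": 0.004},{"claw": 0,"dx": -0.002,"dy": 0.021,"dz": 0.08,"rx": 0,"ry": 0,"rz": 0.004},{"claw": 0,"dx": -0.002,"dy": 0.021,"dz": 0.15,"rx": 0,"ry": 0,"rz": 0.004},{"claw": 0,"dx": -0.002,"dy": 0.021,"dz": 0.185,"rx": 0,"ry": 0,"rz": 0.004},{"claw": 0,"dx": -0.002,"dy": 0.021,"dz": 0.194,"rx": 0,"ry": 0,"rz": 0.004},{"claw": 0,"dx": -0.002,"dy": 0.021,"dz": 0.194,"rx": 0,"ry": 0,"rz": 0.004},{"claw": 1,"dx": -0.002,"dy": 0.021,"dz": 0.194,"rx": 0,"ry": 0,"rz": 0.004},{"claw": 1,"dx": -0.002,"dy": 0.021,"dz": 0.194,"rx": 0,"ry": 0,"rz": 0.004},{"claw": 1,"dx": -0.002,"dy": 0.021,"dz": 0.194,"rx": 0,"ry": 0,"rz": 0.004},{"claw": 1,"dx": -0.002,"dy": 0.021,"dz": 0.194,"rx": 0,"ry": 0,"rz": 0.004},{"claw": 1,"dx": -0.002,"dy": 0.021,"dz": 0.194,"rx": 0,"ry": 0,"rz": 0.004},{"claw": 1,"dx": -0.002,"dy": 0.021,"dz": 0.194,"rx": 0,"ry": 0,"rz": 0.004},{"claw": 1,"dx": -0.002,"dy": 0.021,"dz": 0.194,"rx": 0,"ry": 0,"rz": 0.004},{"claw": 1,"dx": -0.002,"dy": 0.021,"dz": 0.194,"rx": 0,"ry": 0,"rz": 0.004}]}}

```text
time_s: 21.5
ee_pos: [0.4884, -0.2362, 0.0039]
tool_rot: [0.001, 0.282, 0.959, -0.0]
wrist_force: [-2.3, 1.0, 9.5]
gripper_width: 0.487
```

```bash
python3 - <<'E'
from h import *
go(.6005,.0185,.104,90)
E
```

```text
s 0 d [ 0.0868  0.5497 -0.2004] r [-0.0002  0.0007 -0.1821] j6 -0.01
s 180 d [ 0.0868  0.5497 -0.2004] r [1.000e-03 3.000e-04 8.179e-01] j6 -0.01
```

{"name": "send_rows", "arguments": {"motion": [{"claw": 1,"dx": 0,"dy": 0,"dz": -0.05,"rx": 0,"ry": 0,"rz": 0},{"claw": 1,"dx": 0,"dy": 0,"dz": -0.12,"rx": 0,"ry": 0,"rz": 0},{"claw": 1,"dx": 0,"dy": 0,"dz": -0.2,"rx": 0,"ry": 0,"rz": 0},{"claw": 1,"dx": 0.087,"dy": 0.55,"dz": -0.215,"rx": 0,"ry": 0,"rz": -0.182},{"claw": 1,"dx": 0.087,"dy": 0.55,"dz": -0.215,"rx": 0,"ry": 0,"rz": -0.182},{"claw": 1,"dx": 0.087,"dy": 0.55,"dz": -0.215,"rx": 0,"ry": 0,"rz": -0.182},{"claw": 1,"dx": 0.087,"dy": 0.55,"dz": -0.215,"rx": 0,"ry": 0,"rz": -0.182},{"claw": 1,"dx": 0.087,"dy": 0.55,"dz": -0.215,"rx": 0,"ry": 0,"rz": -0.182},{"claw": 1,"dx": 0.087,"dy": 0.55,"dz": -0.215,"rx": 0,"ry": 0,"rz": -0.182},{"claw": 1,"dx": 0.087,"dy": 0.55,"dz": -0.215,"rx": 0,"ry": 0,"rz": -0.182},{"claw": 1,"dx": 0.087,"dy": 0.55,"dz": -0.215,"rx": 0,"ry": 0,"rz": -0.182},{"claw": 1,"dx": 0.087,"dy": 0.55,"dz": -0.215,"rx": 0,"ry": 0,"rz": -0.182},{"claw": 1,"dx": 0.087,"dy": 0.55,"dz": -0.215,"rx": 0,"ry": 0,"rz": -0.182},{"claw": 1,"dx": 0.087,"dy": 0.55,"dz": -0.215,"rx": 0,"ry": 0,"rz": -0.182},{"claw": 1,"dx": 0.087,"dy": 0.55,"dz": -0.215,"rx": 0,"ry": 0,"rz": -0.182}]}}

```text
time_s: 22.75
ee_pos: [0.5996, 0.018, 0.11]
tool_rot: [0.0, 0.001, 1.0, -0.0]
wrist_force: [0.1, 0.3, -0.7]
gripper_width: 0.484
```

```bash
python3 - <<'E'
from h import *
c=cap('wrist','w12.png');p,_,o=pose();print(p,o['gripper_width'],o['time_s'])
cv2.imwrite('pics/w12c.png',cv2.resize(c['frame'][180:340,190:370,::-1],None,fx=4,fy=4,interpolation=2))
np.savez('c12.npz',m=c['mtx'],e=c['extrinsics'])
E
```

```text
[0.59960062 0.01804083 0.11000509] 0.4893035520051721 22.8
```

View pics/w12c.png

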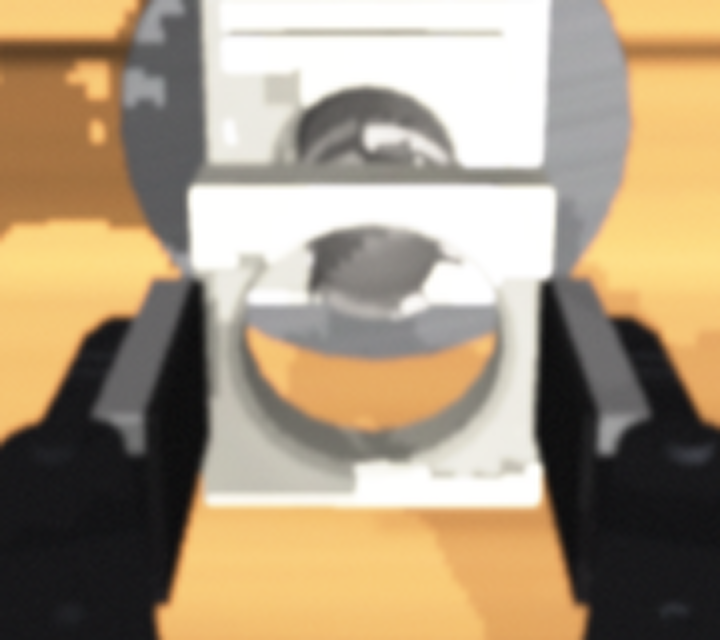

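```bash
python3 - <<'E'
from h import *
d=np.load('c12.npz');c=dict(mtx=d['m'],extrinsics=d['e'])
for z in(.114,.117,.12):
    w=np.array([ray(c,(190+a/4,180+b/4),z) for a,b in((188,185),(556,185),(542,508),(203,508))])*1000
    print(z,w.mean(0)[:2].round(1),np.hypot(*(w-np.roll(w,1,0))[:,:2].T).round(1))
print('pin',ray(c,(190+375/4,180+243/4),.08).round(4))
E
```

```text
0.114 [599.6  18.8] [46.1 45.6 46.1 45.7]
0.117 [598.   18.8] [45.1 44.6 45.1 44.7]
0.12 [596.5  18.8] [44.1 43.7 44.1 43.7]
pin [0.5981 0.0193 0.08  ]
```

{"name": "send_rows", "arguments": {"motion": [{"claw": 1,"dx": -0.004,"dy": 0.001,"dz": 0.0,"rx": 0,"ry": 0,"rz": 0},{"claw": 1,"dx": -0.004,"dy": 0.001,"dz": 0.03,"rx": 0,"ry": 0,"rz": 0},{"claw": 1,"dx": -0.004,"dy": 0.001,"dz": 0.06,"rx": 0,"ry": 0,"rz": 0},{"claw": 1,"dx": -0.004,"dy": 0.001,"dz": 0.08,"rx": 0,"ry": 0,"rz": 0},{"claw": 1,"dx": -0.004,"dy": 0.001,"dz": 0.1,"rx": 0,"ry": 0,"rz": 0},{"claw": 1,"dx": -0.004,"dy": 0.001,"dz": 0.1,"rx": 0,"ry": 0,"rz": 0}]}}

```text
time_s: 23.3
ee_pos: [0.6005, 0.0195, 0.0578]
tool_rot: [-0.002, 0.0, 1.0, 0.0]
wrist_force: [-1.0, 0.2, -0.1]
gripper_width: 0.486
```

{"name": "send_rows", "arguments": {"motion": [{"claw": 1,"dx": 0,"dy": 0,"dz": 0.015,"rx": 0,"ry": 0,"rz": 0},{"claw": 1,"dx": 0,"dy": 0,"dz": 0.03,"rx": 0,"ry": 0,"rz": 0},{"claw": 1,"dx": 0,"dy": 0,"dz": 0.035,"rx": 0,"ry": 0,"rz": 0},{"claw": 1,"dx": 0,"dy": 0,"dz": 0.035,"rx": 0,"ry": 0,"rz": 0}]}}

```text
time_s: 23.63
ee_pos: [0.6025, 0.0196, 0.0439]
tool_rot: [0.001, 0.0, 1.0, -0.0]
wrist_force: [-4.8, 0.1, 16.3]
gripper_width: 0.49
```

{"name": "send_rows", "arguments": {"motion": [{"claw": 0,"dx": 0,"dy": 0,"dz": 0,"rx": 0,"ry": 0,"rz": 0},{"claw": 0,"dx": 0,"dy": 0,"dz": 0,"rx": 0,"ry": 0,"rz": 0},{"claw": 0,"dx": 0,"dy": 0,"dz": 0,"rx": 0,"ry": 0,"rz": 0},{"claw": 0,"dx": 0,"dy": 0,"dz": 0,"rx": 0,"ry": 0,"rz": 0},{"claw": 0,"dx": 0,"dy": 0,"dz": -0.06,"rx": 0,"ry": 0,"rz": 0},{"claw": 0,"dx": 0,"dy": 0,"dz": -0.13,"rx": 0,"ry": 0,"rz": 0},{"claw": 0,"dx": 0,"dy": 0,"dz": -0.2,"rx": 0,"ry": 0,"rz": 0},{"claw": 0,"dx": 0.26,"dy": -0.015,"dz": -0.25,"rx": 0,"ry": 0,"rz": 0},{"claw": 0,"dx": 0.26,"dy": -0.015,"dz": -0.25,"rx": 0,"ry": 0,"rz": 0},{"claw": 0,"dx": 0.26,"dy": -0.015,"dz": -0.25,"rx": 0,"ry": 0,"rz": 0},{"claw": 0,"dx": 0.26,"dy": -0.015,"dz": -0.25,"rx": 0,"ry": 0,"rz": 0},{"claw": 0,"dx": 0.26,"dy": -0.015,"dz": -0.25,"rx": 0,"ry": 0,"rz": 0},{"claw": 0,"dx": 0.26,"dy": -0.015,"dz": -0.25,"rx": 0,"ry": 0,"rz": 0},{"claw": 0,"dx": 0.26,"dy": -0.015,"dz": -0.25,"rx": 0,"ry": 0,"rz": 0},{"claw": 0,"dx": 0.26,"dy": -0.015,"dz": -0.25,"rx": 0,"ry": 0,"rz": 0}]}}

```text
time_s: 24.88
ee_pos: [0.473, 0.0121, 0.167]
tool_rot: [0.0, 0.0, 1.0, 0.0]
wrist_force: [-0.4, -0.2, 0.1]
gripper_width: 1.001
```

```bash
python3 - <<'E'
from h import *
c=cap('wrist','w13.png');p,_,o=pose();print(p,o['time_s'])
s=cap('scene','s13.png')
for n in('finial_mid','finial_lug'):
    for d in finder.place_of('wrist',n)[:3]: print(n,np.round(d['position'],1),round(d['confidence'],2),ray(c,d['position'],.0185 if 'mid' in n else 0).round(4))
a=cv2.resize(c['frame'][120:280,190:370,::-1],(400,356),interpolation=2)
b=cv2.resize(s['frame'][180:260,250:340,::-1],(400,356),interpolation=2)
cv2.imwrite('pics/v13.png',np.hstack([a,b]))
np.savez('c13.npz',m=c['mtx'],e=c['extrinsics'])
E
```

```text
[0.47279882 0.0121619  0.16688621] 24.9333
finial_mid [283.9 196. ] 0.88 [0.4713 0.0141 0.0185]
finial_lug [283.3 181.2] 0.9 [0.4597 0.0135 0.    ]
```

View pics/v13.png

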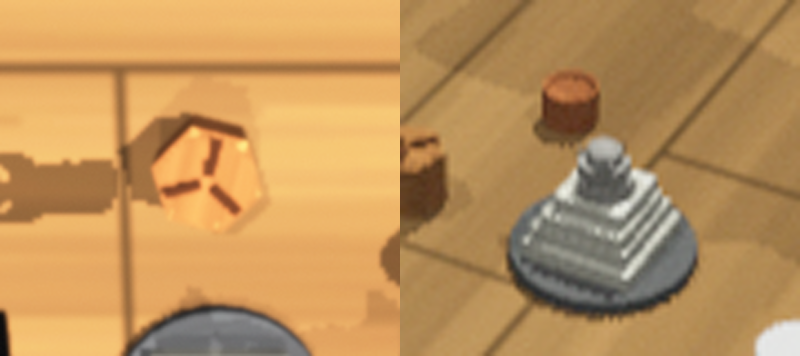

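All four tiers are stacked flat. The finial's three ridges meet at crop ~(208,183). I'll measure their centre and angle.

```bash
python3 - <<'E'
from h import *
d=np.load('c13.npz');c=dict(mtx=d['m'],extrinsics=d['e'])
f=cv2.imread('pics/w13.png');hsv=cv2.cvtColor(f,cv2.COLOR_BGR2HSV)
cx,cy=190+208/2.222,120+183/2.222
yy,xx=np.mgrid[:420,:560]
m=(hsv[...,2]<150)&(np.hypot(xx-cx,yy-cy)<21)
# restrict to inside of top face: exclude dark side (rows above)
P=np.argwhere(m)[:,::-1].astype(float)
W=np.array([ray(c,p,.040)[:2] for p in P])*1000
from scipy.optimize import minimize
def cost(v):
    e=W-v[:2];best=1e9*np.ones(len(W))
    for k in range(3):
        a=v[2]+k*2*np.pi/3;u=e@[np.cos(a),np.sin(a)];t=e@[-np.sin(a),np.cos(a)]
        best=np.minimum(best,np.hypot(t,np.maximum(0,-u)))
    return np.minimum(best,5).sum()
c0=ray(c,(cx,cy),.04)[:2]*1000
r_=min((minimize(cost,[*c0,np.radians(a)],method='Nelder-Mead') for a in(35,45,55)),key=lambda r:r.fun)
print(len(W),c0,r_.x[:2],np.degrees(r_.x[2]),r_.fun/len(W))
for k in range(3): print(ray(c,[(190+a/2.222) for a in(0,)]+[0],.04)[:0], end='')
go(.472,.014,.008,105)
E
```

```text
104 [472.23337837  13.72663458] [470.93954108  12.60618403] 45.47663699678723 0.5822503650191988
[][][]s 0 d [2.000e-04 3.600e-03 3.177e-01] r [ 0.0001 -0.0002 -0.0834] j6 -0.13
s 180 d [2.000e-04 3.600e-03 3.177e-01] r [-3.000e-04 -1.000e-04  9.166e-01] j6 -0.13
```

{"name": "send_rows", "arguments": {"motion": [{"claw": 0,"dx": 0.002,"dy": 0.002,"dz": 0.05,"rx": 0,"ry": 0,"rz": -0.086},{"claw": 0,"dx": 0.002,"dy": 0.002,"dz": 0.1,"rx": 0,"ry": 0,"rz": -0.086},{"claw": 0,"dx": 0.002,"dy": 0.002,"dz": 0.17,"rx": 0,"ry": 0,"rz": -0.086},{"claw": 0,"dx": 0.002,"dy": 0.002,"dz": 0.24,"rx": 0,"ry": 0,"rz": -0.086},{"claw": 0,"dx": 0.002,"dy": 0.002,"dz": 0.3,"rx": 0,"ry": 0,"rz": -0.086},{"claw": 0,"dx": 0.002,"dy": 0.002,"dz": 0.318,"rx": 0,"ry": 0,"rz": -0.086},{"claw": 0,"dx": 0.002,"dy": 0.002,"dz": 0.318,"rx": 0,"ry": 0,"rz": -0.086},{"claw": 0,"dx": 0.002,"dy": 0.002,"dz": 0.318,"rx": 0,"ry": 0,"rz": -0.086},{"claw": 1,"dx": 0.002,"dy": 0.002,"dz": 0.318,"rx": 0,"ry": 0,"rz": -0.086},{"claw": 1,"dx": 0.002,"dy": 0.002,"dz": 0.318,"rx": 0,"ry": 0,"rz": -0.086},{"claw": 1,"dx": 0.002,"dy": 0.002,"dz": 0.318,"rx": 0,"ry": 0,"rz": -0.086},{"claw": 1,"dx": 0.002,"dy": 0.002,"dz": 0.318,"rx": 0,"ry": 0,"rz": -0.086},{"claw": 1,"dx": 0.002,"dy": 0.002,"dz": 0.318,"rx": 0,"ry": 0,"rz": -0.086},{"claw": 1,"dx": 0.002,"dy": 0.002,"dz": 0.318,"rx": 0,"ry": 0,"rz": -0.086},{"claw": 1,"dx": 0.002,"dy": 0.002,"dz": 0.318,"rx": 0,"ry": 0,"rz": -0.086},{"claw": 1,"dx": 0.002,"dy": 0.002,"dz": 0.318,"rx": 0,"ry": 0,"rz": -0.086}]}}

```text
time_s: 26.42
ee_pos: [0.4718, 0.0131, 0.0096]
tool_rot: [0.001, -0.134, 0.991, -0.0]
wrist_force: [-1.3, 1.0, 10.4]
gripper_width: 0.482
```

```bash
python3 - <<'E'
from h import *
go(.665,.019,.165,105.5)
E
```

```text
s 0 d [-0.3762 -0.0918 -0.3099] r [-0.0003  0.0006 -0.0003] j6 -0.4
s 180 d [-0.3762 -0.0918 -0.3099] r [1.000e-03 4.000e-04 9.997e-01] j6 -0.4
```

{"name": "send_rows", "arguments": {"motion": [{"claw": 1,"dx": 0,"dy": 0,"dz": -0.06,"rx": 0,"ry": 0,"rz": 0},{"claw": 1,"dx": 0,"dy": 0,"dz": -0.13,"rx": 0,"ry": 0,"rz": 0},{"claw": 1,"dx": 0,"dy": 0,"dz": -0.2,"rx": 0,"ry": 0,"rz": 0},{"claw": 1,"dx": 0,"dy": 0,"dz": -0.28,"rx": 0,"ry": 0,"rz": 0},{"claw": 1,"dx": -0.392,"dy": -0.057,"dz": -0.312,"rx": 0,"ry": 0,"rz": 0},{"claw": 1,"dx": -0.392,"dy": -0.057,"dz": -0.312,"rx": 0,"ry": 0,"rz": 0},{"claw": 1,"dx": -0.392,"dy": -0.057,"dz": -0.312,"rx": 0,"ry": 0,"rz": 0},{"claw": 1,"dx": -0.392,"dy": -0.057,"dz": -0.312,"rx": 0,"ry": 0,"rz": 0},{"claw": 1,"dx": -0.392,"dy": -0.057,"dz": -0.312,"rx": 0,"ry": 0,"rz": 0},{"claw": 1,"dx": -0.392,"dy": -0.057,"dz": -0.312,"rx": 0,"ry": 0,"rz": 0},{"claw": 1,"dx": -0.392,"dy": -0.057,"dz": -0.312,"rx": 0,"ry": 0,"rz": 0},{"claw": 1,"dx": -0.392,"dy": -0.057,"dz": -0.312,"rx": 0,"ry": 0,"rz": 0},{"claw": 1,"dx": -0.392,"dy": -0.057,"dz": -0.312,"rx": 0,"ry": 0,"rz": 0},{"claw": 1,"dx": -0.392,"dy": -0.057,"dz": -0.312,"rx": 0,"ry": 0,"rz": 0}]}}

```text
time_s: 27.58
ee_pos: [0.6663, 0.0379, 0.1648]
tool_rot: [-0.0, -0.134, 0.991, 0.0]
wrist_force: [-0.2, -0.3, -0.6]
gripper_width: 0.48
```

```bash
python3 - <<'E'
from h import *
c=cap('wrist','w14.png');p,_,o=pose();print(p,o['time_s'],o['gripper_width'])
u=proj(c,[.599,.0194,.07]);print(u)
for n,z in(('thread_start',.057),('thread_top',.07),('finial_lug',.155)):
    for d in finder.place_of('wrist',n)[:4]: print(n,np.round(d['position'],1),round(d['confidence'],2),ray(c,d['position'],z).round(4))
x,y=u.astype(int)
a=cv2.resize(c['frame'][y-30:y+30,x-30:x+30,::-1],(400,400),interpolation=2)
b=cv2.resize(c['frame'][210:330,220:340,::-1],(400,400),interpolation=2)
# dewarped: world x right, y up, at z=.07, 40mm
g=np.array([[proj(c,[.599+(j-200)/1e4,.0194-(i-200)/1e4,.07]) for j in range(400)] for i in range(400)],np.float32)
w=cv2.remap(c['frame'][:,:,::-1],g,None,cv2.INTER_CUBIC)
cv2.imwrite('pics/v14.png',np.hstack([w,b]));np.savez('c14.npz',m=c['mtx'],e=c['extrinsics'])
E
```

```text
[0.66651747 0.03784247 0.16486068] 27.6333 0.48158733156900113
[281.78800472 126.28821172]
thread_start [267.2 125.3] 0.87 [0.6015 0.0078 0.057 ]
thread_top [282.  129.9] 0.71 [0.6015 0.0203 0.07  ]
finial_lug [292.4 240.1] 0.71 [0.655  0.0412 0.155 ]
```

View pics/v14.png

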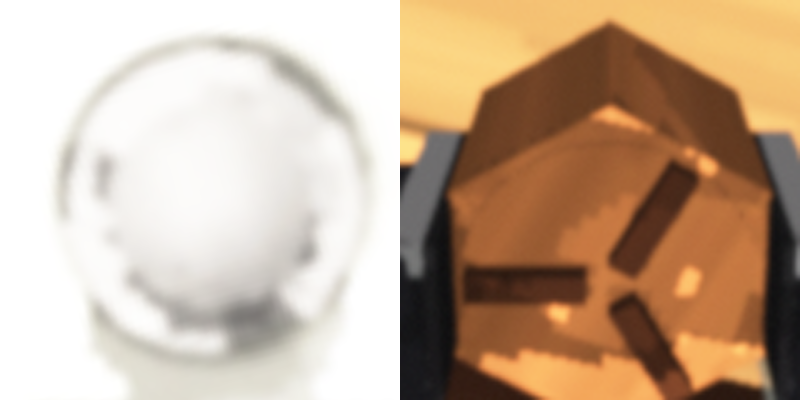

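```bash
python3 - <<'E'
from h import *
d=np.load('c14.npz');c=dict(mtx=d['m'],extrinsics=d['e'])
f=cv2.imread('pics/w14.png').astype(float).mean(2)
ctr=np.array([.6003,.0197])
for z,rs in((.07,(11.5,12.5,13.5,14.5)),):
  for a in range(0,360,10):
    v=[]
    for rr in rs:
        u=proj(c,[ctr[0]+rr/1e3*np.cos(np.radians(a)),ctr[1]+rr/1e3*np.sin(np.radians(a)),z]);v.append(int(cv2.getRectSubPix(f.astype(np.float32),(1,1),tuple(map(float,u)))[0,0]))
    print(a,v,end=' | ' if a%30!=20 else '\n')
p=np.array([.6665,.0378,.1649])
print('finial ctr', (ray(c,(283,295.5),.195)-p).round(4),(ray(c,(283,295.5),.193)-p).round(4))
E
```

```text
0 [239, 243, 246, 240] | 10 [238, 241, 244, 232] | 20 [242, 247, 247, 233]
30 [238, 241, 240, 217] | 40 [236, 233, 212, 178] | 50 [238, 235, 214, 173]
60 [240, 237, 211, 171] | 70 [242, 246, 241, 222] | 80 [245, 250, 248, 225]
90 [247, 250, 249, 235] | 100 [251, 251, 250, 238] | 110 [252, 252, 250, 234]
120 [252, 251, 249, 237] | 130 [252, 252, 250, 235] | 140 [252, 252, 250, 238]
150 [251, 251, 249, 237] | 160 [213, 233, 241, 217] | 170 [200, 236, 242, 210]
180 [224, 245, 247, 226] | 190 [248, 250, 249, 240] | 200 [236, 249, 251, 249]
210 [247, 251, 251, 249] | 220 [228, 242, 250, 248] | 230 [196, 229, 248, 248]
240 [189, 222, 249, 251] | 250 [177, 186, 216, 235] | 260 [177, 165, 200, 231]
270 [172, 165, 203, 231] | 280 [138, 128, 144, 149] | 290 [141, 123, 131, 143]
300 [159, 156, 158, 156] | 310 [218, 235, 240, 240] | 320 [217, 240, 245, 238]
330 [189, 235, 246, 238] | 340 [233, 246, 248, 244] | 350 [235, 244, 247, 243]
finial ctr [-0.0009  0.0009  0.0301] [0.0003 0.0013 0.0281]
```

{"name": "send_rows", "arguments": {"motion": [{"claw": 1,"dx": 0.137,"dy": -0.001,"dz": 0,"rx": 0,"ry": 0,"rz": 0.203},{"claw": 1,"dx": 0.137,"dy": -0.001,"dz": 0,"rx": 0,"ry": 0,"rz": 0.203},{"claw": 1,"dx": 0.137,"dy": -0.001,"dz": 0,"rx": 0,"ry": 0,"rz": 0.203},{"claw": 1,"dx": 0.137,"dy": -0.001,"dz": 0.05,"rx": 0,"ry": 0,"rz": 0.203},{"claw": 1,"dx": 0.137,"dy": -0.001,"dz": 0.1,"rx": 0,"ry": 0,"rz": 0.203},{"claw": 1,"dx": 0.137,"dy": -0.001,"dz": 0.134,"rx": 0,"ry": 0,"rz": 0.203},{"claw": 1,"dx": 0.137,"dy": -0.001,"dz": 0.134,"rx": 0,"ry": 0,"rz": 0.203},{"claw": 1,"dx": 0.137,"dy": -0.001,"dz": 0.134,"rx": 0,"ry": 0,"rz": 0.203},{"claw": 1,"dx": 0.137,"dy": -0.001,"dz": 0.134,"rx": 0,"ry": 0,"rz": 0.203},{"claw": 1,"dx": 0.137,"dy": -0.001,"dz": 0.134,"rx": 0,"ry": 0,"rz": 0.203},{"claw": 1,"dx": 0.137,"dy": -0.001,"dz": 0.134,"rx": 0,"ry": 0,"rz": 0.203}]}}

```text
time_s: 28.7
ee_pos: [0.6024, 0.0192, 0.0986]
tool_rot: [0.001, 0.183, 0.983, 0.0]
wrist_force: [1.3, 0.2, -1.6]
gripper_width: 0.48
```

```bash
python3 - <<'E'
from h import *
c=cap('wrist','w15.png');p,_,o=pose();print(p,o['time_s'])
s=cap('scene','s15.png');t=cap('top','t15.png')
a=cv2.resize(c['frame'][190:330,200:360,::-1],(400,350),interpolation=2)
b=cv2.resize(s['frame'][180:260,255:346,::-1],(400,350),interpolation=2)
cv2.imwrite('pics/v15.png',np.hstack([a,b]))
for n in('wrist','scene'):
  for k,z in(('finial_mid',p[2]-.0096+.0185),('thread_top',.07)):
    for d in finder.place_of(n,k)[:1]: print(n,k,np.round(d['position'],1),round(d['confidence'],2),ray(c if n=='wrist' else s,d['position'],z).round(4))
E
```

```text
[0.60218581 0.01916453 0.09841078] 28.75
wrist finial_mid [284.8 272.7] 0.82 [0.6028 0.0204 0.1073]
scene finial_mid [296.1 203. ] 0.54 [0.6004 0.0166 0.1073]
scene thread_top [294.1 215.7] 0.82 [0.5974 0.0126 0.07  ]
```

View pics/v15.png

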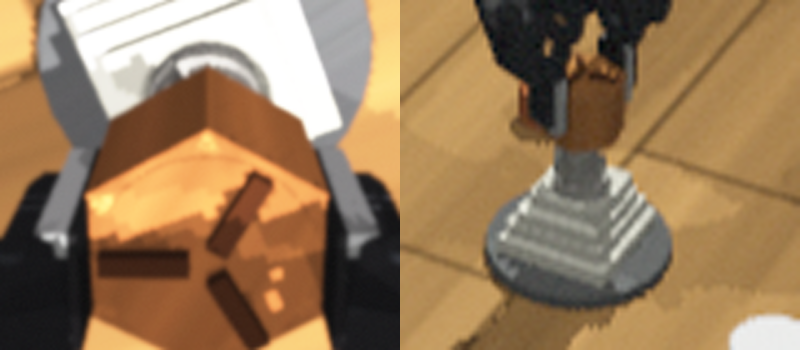

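```bash
python3 - <<'E'
from h import *
s=cap('scene');f=s['frame'];hsv=cv2.cvtColor(f,cv2.COLOR_RGB2HSV)
for x,y,z in((.6,.019,.088),(.6,.019,.075),(.6,.019,.055)): print(z,proj(s,[x,y,z]).round(1))
for r_ in(203,206,209,212,214,216,218,220,222):
    print(r_,' '.join(f'{h},{a},{v}' for h,a,v in hsv[r_,282:306]))
print((proj(s,[.601,.019,.08])-proj(s,[.6,.019,.08])).round(2),(proj(s,[.6,.02,.08])-proj(s,[.6,.019,.08])).round(2))
E
```

```text
0.088 [296.3 208.8]
0.075 [296.3 213. ]
0.055 [296.1 219.4]
203 12,176,94 10,172,95 120,43,30 64,66,27 70,32,24 70,28,27 129,54,33 75,28,37 45,6,89 50,8,95 10,19,80 15,167,96 14,170,96 14,163,100 14,174,97 15,162,101 14,171,103 13,158,103 14,160,99 14,155,97 14,164,92 13,155,87 15,165,88 13,152,94
206 13,177,95 11,162,99 16,99,49 64,73,28 96,38,34 128,33,31 60,40,32 160,20,39 30,9,88 30,5,99 15,29,70 15,179,91 13,157,96 14,167,96 14,176,97 15,168,102 15,166,103 15,165,102 15,161,100 14,174,95 13,161,92 13,166,89 14,158,89 15,159,96
209 16,136,118 16,144,108 14,152,109 13,161,106 10,125,88 14,120,66 90,20,50 68,14,71 0,3,83 50,8,97 14,54,71 13,152,94 13,157,96 15,163,97 14,173,96 14,169,101 15,167,104 15,167,101 13,166,100 14,162,96 12,150,95 13,152,89 15,158,92 16,140,137
212 17,139,156 18,141,156 16,144,156 17,139,152 15,144,117 17,140,153 15,141,112 16,149,127 13,125,92 13,160,83 14,158,84 14,179,91 14,163,94 13,154,96 13,165,99 13,148,105 14,164,106 14,173,100 14,161,98 13,152,97 14,165,91 14,150,109 17,137,167 17,134,177
214 17,139,169 17,135,174 17,136,178 17,133,180 18,135,177 
[... 485 characters left out ...]
36,165 17,135,168 17,128,169 18,90,186 21,32,208 24,15,86 23,12,85 30,12,83 12,16,82 30,6,81 25,18,86 23,24,85 23,12,84 17,26,87 20,25,90 30,19,94 26,28,127 19,38,214 21,40,212 19,55,187 18,74,169
220 17,134,167 17,137,166 17,131,168 17,135,168 17,121,171 18,50,197 25,21,220 30,16,201 30,20,129 26,18,102 30,12,83 30,21,84 27,26,89 30,20,91 34,21,87 38,12,87 26,19,92 26,20,90 19,20,102 24,16,157 33,18,174 30,14,212 25,15,223 28,15,222
222 17,137,169 17,137,167 17,122,171 20,53,194 24,28,185 30,21,147 28,21,148 30,19,148 25,16,95 33,22,103 23,12,87 30,19,95 30,11,90 9,19,94 30,11,91 26,19,95 24,14,89 20,15,103 17,17,103 30,14,90 27,22,127 30,15,208 25,15,222 30,16,194
[0.36 0.11] [ 0.19 -0.21]
```

{"name": "send_rows", "arguments": {"motion": [{"claw": 1,"dx": 0.002,"dy": 0,"dz": 0.01,"rx": 0,"ry": 0,"rz": 0},{"claw": 1,"dx": 0.002,"dy": 0,"dz": 0.015,"rx": 0,"ry": 0,"rz": 0},{"claw": 1,"dx": 0.002,"dy": 0,"dz": 0.02,"rx": 0,"ry": 0,"rz": 0},{"claw": 1,"dx": 0.002,"dy": 0,"dz": 0.025,"rx": 0,"ry": 0,"rz": 0},{"claw": 1,"dx": 0.002,"dy": 0,"dz": 0.028,"rx": 0,"ry": 0,"rz": 0},{"claw": 1,"dx": 0.002,"dy": 0,"dz": 0.028,"rx": 0,"ry": 0,"rz": 0}]}}

```text
time_s: 29.6
ee_pos: [0.6002, 0.0196, 0.0828]
tool_rot: [-0.0, 0.183, 0.983, -0.0]
wrist_force: [0.3, 0.6, -0.9]
gripper_width: 0.48
```

{"name": "send_rows", "arguments": {"motion": [{"claw": 1,"dx": 0,"dy": 0,"dz": 0.004,"rx": 0,"ry": 0,"rz": 0},{"claw": 1,"dx": 0,"dy": 0,"dz": 0.008,"rx": 0,"ry": 0,"rz": 0},{"claw": 1,"dx": 0,"dy": 0,"dz": 0.011,"rx": 0,"ry": 0,"rz": 0},{"claw": 1,"dx": 0,"dy": 0,"dz": 0.011,"rx": 0,"ry": 0,"rz": 0},{"claw": 1,"dx": 0,"dy": 0,"dz": 0.011,"rx": 0,"ry": 0,"rz": 0}]}}

```text
time_s: 30.02
ee_pos: [0.6009, 0.0196, 0.0794]
tool_rot: [0.001, 0.183, 0.983, -0.0]
wrist_force: [-5.8, 0.1, 15.8]
gripper_width: 0.479
```

{"name": "send_rows", "arguments": {"motion": [{"claw": 1,"dx": 0,"dy": 0,"dz": 0,"rx": 0,"ry": 0,"rz": -0.03},{"claw": 1,"dx": 0,"dy": 0,"dz": 0,"rx": 0,"ry": 0,"rz": -0.06},{"claw": 1,"dx": 0,"dy": 0,"dz": 0,"rx": 0,"ry": 0,"rz": -0.09},{"claw": 1,"dx": 0,"dy": 0,"dz": 0,"rx": 0,"ry": 0,"rz": -0.12},{"claw": 1,"dx": 0,"dy": 0,"dz": 0,"rx": 0,"ry": 0,"rz": -0.15},{"claw": 1,"dx": 0,"dy": 0,"dz": 0,"rx": 0,"ry": 0,"rz": -0.15}]}}

```text
time_s: 30.52
ee_pos: [0.6019, 0.0196, 0.0793]
tool_rot: [0.002, -0.055, 0.999, -0.0]
wrist_force: [-1.1, 0.3, 11.2]
gripper_width: 0.481
```

{"name": "send_rows", "arguments": {"motion": [{"claw": 1,"dx": 0,"dy": 0,"dz": 0.002,"rx": 0,"ry": 0,"rz": -0.012},{"claw": 1,"dx": 0,"dy": 0,"dz": 0.002,"rx": 0,"ry": 0,"rz": -0.024},{"claw": 1,"dx": 0,"dy": 0,"dz": 0.002,"rx": 0,"ry": 0,"rz": -0.036},{"claw": 1,"dx": 0,"dy": 0,"dz": 0.003,"rx": 0,"ry": 0,"rz": -0.048},{"claw": 1,"dx": 0,"dy": 0,"dz": 0.003,"rx": 0,"ry": 0,"rz": -0.06},{"claw": 1,"dx": 0,"dy": 0,"dz": 0.003,"rx": 0,"ry": 0,"rz": -0.06}]}}

```text
time_s: 31.02
ee_pos: [0.602, 0.02, 0.0783]
tool_rot: [0.002, -0.147, 0.989, 0.0]
wrist_force: [-2.4, 1.6, 14.7]
gripper_width: 0.483
```

{"name": "send_rows", "arguments": {"motion": [{"claw": 1,"dx": 0,"dy": 0,"dz": 0.001,"rx": 0,"ry": 0,"rz": -0.01},{"claw": 1,"dx": 0,"dy": 0,"dz": 0.001,"rx": 0,"ry": 0,"rz": -0.02},{"claw": 1,"dx": 0,"dy": 0,"dz": 0.001,"rx": 0,"ry": 0,"rz": -0.03},{"claw": 1,"dx": 0,"dy": 0,"dz": 0.001,"rx": 0,"ry": 0,"rz": -0.03}]}}

```text
time_s: 31.35
ee_pos: [0.6007, 0.0195, 0.0759]
tool_rot: [0.0, -0.192, 0.981, -0.0]
wrist_force: [0.6, 0.1, 0.2]
gripper_width: 0.478
```

```bash
python3 - <<'E'
from h import *
p,q,o=pose();print(p,q.as_matrix().round(3).tolist(),np.round(o['wrist_force'],1),np.round(o['moment'],2),o['gripper_width'],np.round(o['joints'],3))
E
```

```text
[0.60070636 0.01946916 0.07585689] [[-0.926, -0.378, 0.0], [-0.378, 0.926, -0.0], [-0.0, -0.0, -1.0]] [0.6 0.1 0.2] [-0.05 -0.07  0.06] 0.47756676573815254 [-0.089  0.555 -0.173  0.842 -0.    -0.476]
```

Force fell to zero and z is dropping, so the lugs are in the gap. Lowering to its floor.

{"name": "send_rows", "arguments": {"motion": [{"claw": 1,"dx": 0,"dy": 0,"dz": 0.005,"rx": 0,"ry": 0,"rz": 0},{"claw": 1,"dx": 0,"dy": 0,"dz": 0.01,"rx": 0,"ry": 0,"rz": 0},{"claw": 1,"dx": 0,"dy": 0,"dz": 0.015,"rx": 0,"ry": 0,"rz": 0},{"claw": 1,"dx": 0,"dy": 0,"dz": 0.02,"rx": 0,"ry": 0,"rz": 0},{"claw": 1,"dx": 0,"dy": 0,"dz": 0.02,"rx": 0,"ry": 0,"rz": 0},{"claw": 1,"dx": 0,"dy": 0,"dz": 0.02,"rx": 0,"ry": 0,"rz": 0}]}}

```text
time_s: 31.85
ee_pos: [0.6006, 0.0195, 0.0665]
tool_rot: [0.0, -0.192, 0.981, -0.0]
wrist_force: [-3.3, -1.1, 10.5]
gripper_width: 0.483
```

{"name": "send_rows", "arguments": {"motion": [{"claw": 1,"dx": 0,"dy": 0,"dz": -0.001,"rx": 0,"ry": 0,"rz": 0.03},{"claw": 1,"dx": 0,"dy": 0,"dz": -0.001,"rx": 0,"ry": 0,"rz": 0.06},{"claw": 1,"dx": 0,"dy": 0,"dz": -0.001,"rx": 0,"ry": 0,"rz": 0.09},{"claw": 1,"dx": 0,"dy": 0,"dz": -0.001,"rx": 0,"ry": 0,"rz": 0.12},{"claw": 1,"dx": 0,"dy": 0,"dz": 0,"rx": 0,"ry": 0,"rz": 0.15},{"claw": 1,"dx": 0,"dy": 0,"dz": 0.001,"rx": 0,"ry": 0,"rz": 0.18},{"claw": 1,"dx": 0,"dy": 0,"dz": 0.002,"rx": 0,"ry": 0,"rz": 0.21},{"claw": 1,"dx": 0,"dy": 0,"dz": 0.003,"rx": 0,"ry": 0,"rz": 0.24},{"claw": 1,"dx": 0,"dy": 0,"dz": 0.003,"rx": 0,"ry": 0,"rz": 0.24}]}}

```text
time_s: 32.6
ee_pos: [0.6012, 0.0195, 0.0648]
tool_rot: [0.001, 0.186, 0.983, 0.0]
wrist_force: [0.0, -0.4, 6.4]
gripper_width: 0.483
```

{"name": "send_rows", "arguments": {"motion": [{"claw": 1,"dx": 0,"dy": 0,"dz": 0.001,"rx": 0,"ry": 0,"rz": 0.03},{"claw": 1,"dx": 0,"dy": 0,"dz": 0.002,"rx": 0,"ry": 0,"rz": 0.06},{"claw": 1,"dx": 0,"dy": 0,"dz": 0.003,"rx": 0,"ry": 0,"rz": 0.09},{"claw": 1,"dx": 0,"dy": 0,"dz": 0.004,"rx": 0,"ry": 0,"rz": 0.12},{"claw": 1,"dx": 0,"dy": 0,"dz": 0.005,"rx": 0,"ry": 0,"rz": 0.15},{"claw": 1,"dx": 0,"dy": 0,"dz": 0.006,"rx": 0,"ry": 0,"rz": 0.18},{"claw": 1,"dx": 0,"dy": 0,"dz": 0.006,"rx": 0,"ry": 0,"rz": 0.18},{"claw": 1,"dx": 0,"dy": 0,"dz": 0.006,"rx": 0,"ry": 0,"rz": 0.18}]}}

```text
time_s: 33.27
ee_pos: [0.6017, 0.0194, 0.0622]
tool_rot: [0.001, 0.45, 0.893, 0.0]
wrist_force: [0.3, -0.6, 7.3]
gripper_width: 0.478
```

```bash
python3 - <<'E'
from h import *
p,q,o=pose();y=q.as_matrix()[:,1];print(p,np.degrees(np.arctan2(y[1],y[0])),np.round(o['wrist_force'],1),np.round(o['moment'],2))
E
```

```text
[0.60167666 0.01936511 0.06217527] 36.45030932383431 [ 0.3 -0.6  7.3] [-0.26 -0.05 -0.  ]
```

{"name": "send_rows", "arguments": {"motion": [{"claw": 1,"dx": 0,"dy": 0,"dz": 0.0005,"rx": 0,"ry": 0,"rz": 0.015},{"claw": 1,"dx": 0,"dy": 0,"dz": 0.001,"rx": 0,"ry": 0,"rz": 0.03},{"claw": 1,"dx": 0,"dy": 0,"dz": 0.0015,"rx": 0,"ry": 0,"rz": 0.04},{"claw": 1,"dx": 0,"dy": 0,"dz": 0.0015,"rx": 0,"ry": 0,"rz": 0.05},{"claw": 1,"dx": 0,"dy": 0,"dz": 0.0015,"rx": 0,"ry": 0,"rz": 0.05},{"claw": 1,"dx": 0,"dy": 0,"dz": 0.0015,"rx": 0,"ry": 0,"rz": 0.05}]}}

```text
time_s: 33.77
ee_pos: [0.6017, 0.0195, 0.0616]
tool_rot: [0.001, 0.519, 0.855, 0.001]
wrist_force: [-0.4, -0.4, 9.5]
gripper_width: 0.476
```

```bash
python3 - <<'E'
from h import *
p,q,o=pose();y=q.as_matrix()[:,1];print(p,np.degrees(np.arctan2(y[1],y[0])),np.round(o['wrist_force'],1),np.round(o['moment'],2))
E
```

```text
[0.6017008  0.01951029 0.06159204] 27.487102473667857 [-0.4 -0.4  9.5] [-0.14  0.02 -0.04]
```

Nearly there. Small clockwise steps until the end stop is felt.

{"name": "send_rows", "arguments": {"motion": [{"claw": 1,"dx": 0,"dy": 0,"dz": 0,"rx": 0,"ry": 0,"rz": 0.008},{"claw": 1,"dx": 0,"dy": 0,"dz": 0,"rx": 0,"ry": 0,"rz": 0.014},{"claw": 1,"dx": 0,"dy": 0,"dz": 0,"rx": 0,"ry": 0,"rz": 0.02},{"claw": 1,"dx": 0,"dy": 0,"dz": 0,"rx": 0,"ry": 0,"rz": 0.02},{"claw": 1,"dx": 0,"dy": 0,"dz": 0,"rx": 0,"ry": 0,"rz": 0.02}]}}

```text
time_s: 34.18
ee_pos: [0.6013, 0.0196, 0.0615]
tool_rot: [0.001, 0.545, 0.838, 0.0]
wrist_force: [-1.6, 0.4, 10.7]
gripper_width: 0.486
```

```bash
python3 - <<'E'
from h import *
p,q,o=pose();y=q.as_matrix()[:,1];print(p,np.degrees(np.arctan2(y[1],y[0])),np.round(o['wrist_force'],1),np.round(o['moment'],2))
E
```

```text
[0.60125796 0.01963122 0.06154854] 23.901433004204037 [-1.6  0.4 10.7] [-0.09  0.33  0.07]
```

{"name": "send_rows", "arguments": {"motion": [{"claw": 1,"dx": 0,"dy": 0,"dz": 0,"rx": 0,"ry": 0,"rz": 0.008},{"claw": 1,"dx": 0,"dy": 0,"dz": 0,"rx": 0,"ry": 0,"rz": 0.016},{"claw": 1,"dx": 0,"dy": 0,"dz": 0,"rx": 0,"ry": 0,"rz": 0.016},{"claw": 1,"dx": 0,"dy": 0,"dz": 0,"rx": 0,"ry": 0,"rz": 0.016}]}}

```text
time_s: 34.52
ee_pos: [0.6011, 0.0196, 0.0615]
tool_rot: [0.001, 0.566, 0.824, 0.0]
wrist_force: [-1.7, -0.8, 11.2]
gripper_width: 0.478
```

```bash
python3 - <<'E'
from h import *
p,q,o=pose();y=q.as_matrix()[:,1];print(p,np.degrees(np.arctan2(y[1],y[0])),np.round(o['wrist_force'],1),np.round(o['moment'],2))
E
```

```text
[0.60110137 0.01957153 0.06151777] 21.051386272380952 [-1.7 -0.8 11.2] [-0.1   0.49  0.5 ]
```

{"name": "send_rows", "arguments": {"motion": [{"claw": 1,"dx": 0,"dy": 0,"dz": 0,"rx": 0,"ry": 0,"rz": 0.006},{"claw": 1,"dx": 0,"dy": 0,"dz": 0,"rx": 0,"ry": 0,"rz": 0.01},{"claw": 1,"dx": 0,"dy": 0,"dz": 0,"rx": 0,"ry": 0,"rz": 0.01},{"claw": 1,"dx": 0,"dy": 0,"dz": 0,"rx": 0,"ry": 0,"rz": 0.01}]}}

```text
time_s: 34.85
ee_pos: [0.6011, 0.0196, 0.0615]
tool_rot: [0.001, 0.579, 0.816, 0.0]
wrist_force: [-2.0, -1.2, 10.8]
gripper_width: 0.482
```

```bash
python3 - <<'E'
from h import *
p,q,o=pose();y=q.as_matrix()[:,1];print(p,np.degrees(np.arctan2(y[1],y[0])),np.round(o['wrist_force'],1),np.round(o['moment'],2))
c=cap('wrist');
f=c['frame'];hsv=cv2.cvtColor(f,cv2.COLOR_RGB2HSV)
cv2.imwrite('pics/w16.png',f[:,:,::-1])
E
```

```text
[0.60114287 0.01957654 0.06154392] 19.287006169025844 [-2.  -1.2 10.8] [-0.15  0.47  0.89]
```

{"name": "send_rows", "arguments": {"motion": [{"claw": 1,"dx": 0,"dy": 0,"dz": -0.001,"rx": 0,"ry": 0,"rz": -0.009},{"claw": 1,"dx": 0,"dy": 0,"dz": -0.001,"rx": 0,"ry": 0,"rz": -0.009},{"claw": 0,"dx": 0,"dy": 0,"dz": -0.001,"rx": 0,"ry": 0,"rz": -0.009},{"claw": 0,"dx": 0,"dy": 0,"dz": -0.001,"rx": 0,"ry": 0,"rz": -0.009},{"claw": 0,"dx": 0,"dy": 0,"dz": -0.001,"rx": 0,"ry": 0,"rz": -0.009},{"claw": 0,"dx": 0,"dy": 0,"dz": -0.001,"rx": 0,"ry": 0,"rz": -0.009},{"claw": 0,"dx": 0,"dy": 0,"dz": -0.001,"rx": 0,"ry": 0,"rz": -0.009},{"claw": 0,"dx": 0,"dy": 0,"dz": -0.05,"rx": 0,"ry": 0,"rz": -0.009},{"claw": 0,"dx": 0,"dy": 0,"dz": -0.12,"rx": 0,"ry": 0,"rz": -0.009},{"claw": 0,"dx": 0,"dy": 0,"dz": -0.19,"rx": 0,"ry": 0,"rz": -0.009},{"claw": 0,"dx": 0,"dy": 0,"dz": -0.22,"rx": 0,"ry": 0,"rz": -0.009},{"claw": 0,"dx": 0,"dy": 0,"dz": -0.22,"rx": 0,"ry": 0,"rz": -0.009},{"claw": 0,"dx": 0,"dy": 0,"dz": -0.22,"rx": 0,"ry": 0,"rz": -0.009}]}}

```text
time_s: 35.98
ee_pos: [0.601, 0.0196, 0.1712]
tool_rot: [0.001, 0.567, 0.823, 0.0]
wrist_force: [0.2, -0.9, -0.9]
gripper_width: 1.0
```

```bash
python3 - <<'E'
from h import *
c=cap('wrist','w17.png');s=cap('scene','s17.png');p,q,o=pose();print(p,o['time_s'])
def ridges(c,f,ctr,z):
    g=np.array([[proj(c,[ctr[0]+(j-150)/5e3,ctr[1]-(i-150)/5e3,z]) for j in range(300)] for i in range(300)],np.float32)
    return cv2.remap(f,g,None,cv2.INTER_CUBIC)
w=ridges(c,c['frame'][:,:,::-1].copy(),(.6,.0195),.092)
b=cv2.resize(s['frame'][175:260,250:347,::-1],(342,300),interpolation=2)
cv2.imwrite('pics/v17.png',np.hstack([w,b]))
E
```

```text
[0.59973008 0.0196517  0.16930415] 36.0833
```

View pics/v17.png

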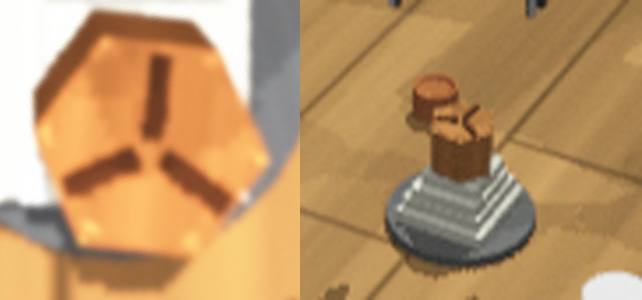

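```bash
python3 - <<'E'
from h import *
a=cv2.imread('pics/top0.png').astype(int);t=cap('top');b=t['frame'][:,:,::-1].astype(int)
for n in('jar_tall','jar_red','tin','bowl','pan','wax','cast'):
    for d in finder.place_of('top',n)[:1]: print(n,np.round(d['position'],1),round(d['confidence'],2))
print(workorder.close_job())
E
```

```text
jar_red [310.  140.6] 0.5
tin [147.6 238.2] 0.65
bowl [424.1 235.8] 0.83
wax [322.  220.4] 0.44
cast [407.4 171.7] 0.66
the job is handed in; nothing more can be done
None
```

The tower is assembled and handed in after about 36 s of robot time. I threaded the four white tiers onto the rod in the order 68, 60, 52, 44. I then set the finial on the rod, turned it anticlockwise until it dropped into the thread start, and ran it in clockwise to its end stop.

**What the last checks showed**
- **Finial height:** tool height went 79.4 mm on the thread's top face, 66.5 mm in the start, then 61.5 mm at the end. That matches the expected drops of 13 mm and 5 mm.
- **End stop:** the height stayed flat at the end while the turning moment rose from 0.07 to 0.89 N·m.
- **Pictures:** the last one shows all four tiers flat and in order, the finial level on top, and the gripper clear.

**What failed or disagreed**
- **Tier 44:** the first grasp missed because the jaws closed above it and pushed it about 1 cm. I measured it again and the second grasp held.
- **Finial angle:** my reading of the gap's position from the image was a few degrees off from where the finial actually dropped and stopped. I relied on feel and height rather than the image.
- **Other things on the table:** the final network check found the red jar, tin, bowl, wax and cast, but did not report the tall jar. It also did not report the pan, which is visible in the last picture. I saw no contact with any of them, but I did not compare their positions before and after.

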